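# Set up the candle display

### The arm

A 6-joint arm with a two-finger parallel gripper is mounted at the origin on the work surface. World frame = base frame: x ahead of the robot, y to its left, z up, the work surface at z = 0. Lengths are in m, angles in rad, forces in N, time in s.
With the tool pointing down it reaches from about 0.35 to 0.975 m from the base axis. Payload 4.9 kg.
Tool frame: the origin (TCP) lies at the very end of the fingers, on their centre line; the grasp point (between the pads) lies 19 mm behind it; z points along the fingers, y is the direction in which the jaws open and shut (so a half turn about z gives the same grasp; the last joint's range is limited). The gripper opens to 85 mm and grips with 20 to 120 N. Pads are 22 mm wide; open, the fingers measure 114 mm over their backs; the gripper's body (76 mm by 85 mm) begins 54 mm behind the grasp point. The pads swing forward as they close: fully open they stand 13 mm farther back than shut.
Start: joints at [1.21, 0.053, 1.613, -0, 1.476, -0.119], TCP at [0.15, 0.607, 0.231] pointing down, gripper open.
Joint ranges: [-3.01, 3.01], [-1.01, 2.22], [0.06, 2.58], [-1.02, 4.17], [0.09, 2.62], [-3.14, 3.14]. Speed limits (rad/s): [2.57, 2.57, 3.14, 3.14, 3.14, 3.14].

### API

Orientations are given as a rotation vector (axis times angle).
In Python, from station import ctrl gives the robot as it stands.
- The arm moves only by the tool step_arm, never from a script. Its argument "moves" is a list of rows, each a list of 5 numbers: the opening, from 0 (shut) to 1 (fully open), then the shift along the world's x, y, z in m, then the turn about the world's z in degrees. A call has 1 to 20 rows; each row shifts and turns the pose as measured when the row begins; what a row does not reach is not made up. A row lasts 1/8 s, in which the tool goes at most 62.5 mm and 10.7 degrees, less where a joint would pass 70% of its speed; a pose out of reach is approached as far as the arm can. A call is refused whole if a number of a shift passes 0.0625 or a number of a turn 10.7, either way. A call with a gripper value outside its range is refused whole. The fingers move at their own pace and stop on an object; "newtons" is the grip in N (left out, the last holds). Time passes only in rows, so rows that do not move let the fingers close. It gives the time, the measured TCP pose, the force and the opening at its end, in the units of the state.
- ctrl.get_obs(): the state, without advancing time (a new reading comes with each control period).
- ctrl.get_image(name): name is "scene" or "top" or "wrist"; returns a dict with "color" (400x640x3 uint8, red, green, blue), "camera_matrix" (3x3 intrinsics, pixels), "R" (3x3) and "t" (3): a world point X has camera coordinates R X + t; the wrist camera has in their place "T_tool_cam" (4x4, takes a point from camera to tool coordinates, whose origin is the TCP and whose axes are the flange's). Camera axes: x right, y down, z forward; pixel columns grow to the right and rows downward; lengths in m; the calibration is good to about 2 mm. A picture is of the moment at which its call begins: read the wrist's pose just before it. There is no depth.
- ctrl.finish_job(): hands the job in, once; it reports no verdict.
Trained networks look in a picture, given as the dict that the camera call returned (one of the last four; its "shot" number tells which), for a name from the list of things; names that differ only in an ending like _2 or _b are one class to them, and where a whole thing is asked for, a point or a joint stands for the part that bears it (a point fixed in the world has none). Each returns a list of dicts, best first, with "p" (0 to 1); they miss things now and then, are a little off and sometimes report something else, mostly with a low value. They report only what shows in the picture. A call takes as long as a camera call. They do not tell look-alikes from the thing itself.
- ctrl.spot_in(picture, query): "bbox" ([left, top, right, bottom] in pixels, round what is visible of it).
The state is a dict: "t": time; "q": joint angles; "dq": joint speeds; "effort": joint torques, N m; "tool_pos": TCP position; "tool_rot": TCP orientation; "contact_force": force on the tool from outside, world axes, zero at the start; "wrist_torque": the same for the moment, N m; "opening": finger opening in m.
Only numpy, scipy, OpenCV 4.12 (cv2) and the standard library are available. Lean on these libraries where they do the work, as an engineer would, in place of code of your own. Each camera call takes 0.05 s, during which the arm holds its last target.

### The job

Set up the candle display: first stand the empty amber glass cup loosely in the tapered metal sleeve, then lower the tapered candle into that cup; treat the glass gently, neither dropping anything onto it nor pressing it home. Put the small tealight in the small round dish, the thick round pillar candle on the wide round footed plate, and the square candle in the square tray with its sides along the tray's sides. The order of these three does not matter; at the end each thing stands upright and flat inside its holder, let go.

Things in the scene. Friction and masses are not known exactly. Their poses are not given: they have to be found in the camera images.
- glass_cup: Amber glass candle cup, open at the top, about 110 g: 52 mm tall, tapered, outside diameter 48 mm at the foot and 60 mm at the rim, wall 3 mm, inside floor 6 mm above the underside, inside diameter about 42 mm at the floor and 54 mm at the mouth. Stands upright on the table. Origin: centre of its underside, z up.
- taper_candle: Cream wax candle, round and slightly tapered, about 85 g: 74 mm tall, diameter 34 mm at the foot and 44 mm at the top; the tallest and slimmest of the candles, a soft wick on top (9 mm). Stands upright. Origin: centre of its underside, z up. Standing in the cup, its top is about 28 mm above the cup's rim.
- pillar: Cream wax pillar candle, a plain thick round cylinder, about 190 g: diameter 64 mm, 66 mm tall, soft wick on top (9 mm). Stands upright. Origin: centre of its underside, z up.
- square_candle: Cream wax square candle, about 115 g: 46 x 46 mm, 60 mm tall, soft wick on top (9 mm). Stands upright. Origin: centre of its underside, x and y square to its sides, z up.
- tealight: White LED tealight, about 22 g: a low round body of diameter 38 mm and height 20 mm, with a hard cream flame tip (9 mm thick, reaching 31 mm above the underside) in the middle. Stands upright. Origin: centre of its underside, z up.
- cup_sleeve: Holder of the glass cup, bare metal, fixed: a tapered round sleeve on a flat foot of 92 mm diameter and 4 mm thickness. The sleeve is 32 mm tall in all, open at the top; inside floor 6 mm above the table, inside diameter about 62 mm at the floor and 78 mm at the mouth, wall 3 mm. The cup stands loosely on its floor, the cup's rim then 58 mm above the table. Origin: centre of its underside, on the table.
- pillar_plate: Holder of the pillar candle, bare metal, fixed: the widest holder, a round plate of 96 mm outside diameter on three small ball feet, upright rim to 22 mm above the table, flat floor 14 mm above the table, inside diameter about 87 mm. Origin: at the table, under the plate's centre.
- square_tray: Holder of the square candle, bare metal, fixed: a shallow square tray, 72 x 72 mm outside, 66 x 66 mm inside, floor 5 mm and rim 11 mm above the table. Origin: centre of its underside, x and y square to its sides.
- tealight_dish: Holder of the tealight, bare metal, fixed: the smallest round holder, a shallow dish with floor 4 mm and rim 9 mm above the table, inside diameter about 55 mm, outside about 62 mm, on a 3 mm thick flat lip of 72 mm diameter. Origin: centre of its underside.
There are look-alikes about, which are no part of the job. What is shaped like the tealight_dish but brown, purple or turquoise is not meant.

How it is judged:
By the outcome, as a careful person would: the job done as asked, in the order asked, and still so for the second after the job is handed in, with the robot touching nothing.
It also fails if it takes over 122 s, if anything falls off the work surface, if the arm or the gripper's body presses on something with over 40 N, if the wrist force passes 120 N, or if a joint passes its speed limit or range.

## Working session

There is one attempt and no reset: what is moved stays moved. The work goes in short steps, Python scripts to look and compute and a tool call to move; the robot and the scene stay as the last step left them, time stands still between calls to the robot, and variables do not carry over. Pictures are saved under pics/ and viewed, and the job is handed in when it is done.

Besides the shell and the picture viewer there is one more tool, called after ">>>" as a command line: name --pt "numbers of a row" for each row, then --argument value for the rest. step_arm: Moves the arm, as the interface text tells. Its arguments: {"type":"object","properties":{"moves":{"type":"array","items":{"type":"array","items":{"type":"number"}}},"newtons":{"type":"number"}},"required":["moves"]}

```bash
mkdir -p pics; ls; python3 - <<'E'
from station import ctrl
import cv2,pickle
o=ctrl.get_obs();print(o)
for n in ["scene","top","wrist"]:
    p=ctrl.get_image(n);cv2.imwrite(f"pics/a_{n}.png",p["color"][:,:,::-1]);pickle.dump(p,open(f"{n}.pkl","wb"))
    print(n,{k:v for k,v in p.items() if k!="color"})
    for q in ["glass_cup","taper_candle","pillar","square_candle","tealight","cup_sleeve","pillar_plate","square_tray","tealight_dish"]:
        print(q,[(([int(x) for x in d["bbox"]]),round(d["p"],2)) for d in ctrl.spot_in(p,q)][:5])
print(ctrl.get_obs()["t"])
E
```

```text
pics
{'t': 0.0, 'q': array([ 1.20998362e+00,  5.33992198e-02,  1.61428310e+00,  1.10507190e-05,
        1.47594682e+00, -1.19015090e-01]), 'dq': array([ 1.99508647e-04, -1.99450654e-03,  1.05778549e-03, -6.22426989e-05,
        1.29862334e-03,  2.49195770e-04]), 'effort': array([ 2.21860764e-04, -3.93675935e+01, -3.70178747e+01, -1.08047643e-04,
        6.79081189e-03,  2.54672085e-05]), 'tool_pos': array([0.14944636, 0.60624805, 0.23004324]), 'tool_rot': array([-3.78832032e-01, -3.11816832e+00,  3.10268927e-03]), 'contact_force': array([-0.59237612, -0.09696758, -0.14945782]), 'wrist_torque': array([ 1.77346647e-02, -2.71993148e-02,  6.31687347e-05]), 'opening': 0.0856048435705636}
scene {'camera_matrix': array([[382.38424029,   0.        , 322.31604742],
       [  0.        , 382.38424029, 202.65553091],
       [  0.        ,   0.        ,   1.        ]]), 'R': array([[-0.33606953,  0.9417053 , -0.01576063],
       [ 0.80005862,  0.27661011, -0.53234674],
       [-0.4969542 , -0.19151495, -0.84637967]]), 't': array([ 0.17836833, -0.38373407,  1.38417201]), 'shot': 1}
glass_cup [([2
[... 1510 characters left out ...]
.80450295,   0.        , 317.08111829],
       [  0.        , 309.80450295, 200.63838824],
       [  0.        ,   0.        ,   1.        ]]), 'T_tool_cam': array([[-2.90088759e-04, -9.51626865e-01, -3.07255961e-01,
         7.83299612e-02],
       [ 9.99999958e-01, -2.83477153e-04, -6.61476915e-05,
         2.19981804e-04],
       [-2.41521248e-05, -3.07255967e-01,  9.51626907e-01,
        -1.43646195e-01],
       [ 0.00000000e+00,  0.00000000e+00,  0.00000000e+00,
         1.00000000e+00]]), 'shot': 3}
glass_cup []
taper_candle []
pillar [([124, 381, 159, 400], 0.69)]
square_candle []
tealight [([123, 380, 159, 399], 0.59)]
cup_sleeve []
pillar_plate []
square_tray []
tealight_dish []
1.5
```

View images.

View pics/a_scene.png

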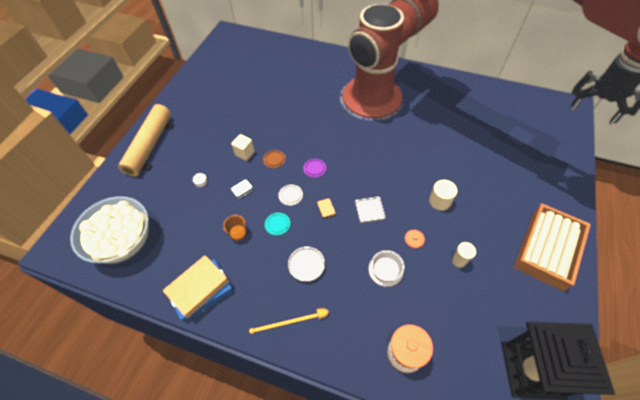

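View pics/a_top.png

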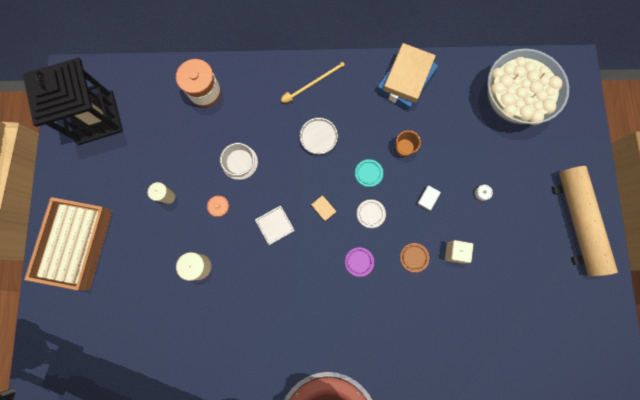

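```bash
python3 - <<'E'
import cv2,pickle
t=pickle.load(open("top.pkl","rb"))["color"][:,:,::-1]
a=t[110:290,140:340]; b=t[110:290,300:500]
for n,i in (("tl",a),("tr",b)): cv2.imwrite(f"pics/{n}.png",cv2.resize(i,(800,720),interpolation=cv2.INTER_CUBIC)[:600] if 0 else cv2.resize(i,None,fx=3.3,fy=3.3,interpolation=cv2.INTER_CUBIC))
s=pickle.load(open("scene.pkl","rb"))["color"][:,:,::-1]
cv2.imwrite("pics/s1.png",cv2.resize(s[120:300,180:340],None,fx=3.3,fy=3.3,interpolation=cv2.INTER_CUBIC))
cv2.imwrite("pics/s2.png",cv2.resize(s[160:300,280:490],None,fx=3.3,fy=3.3,interpolation=cv2.INTER_CUBIC))
E
```

```text
(no output)
```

View pics/tl.png

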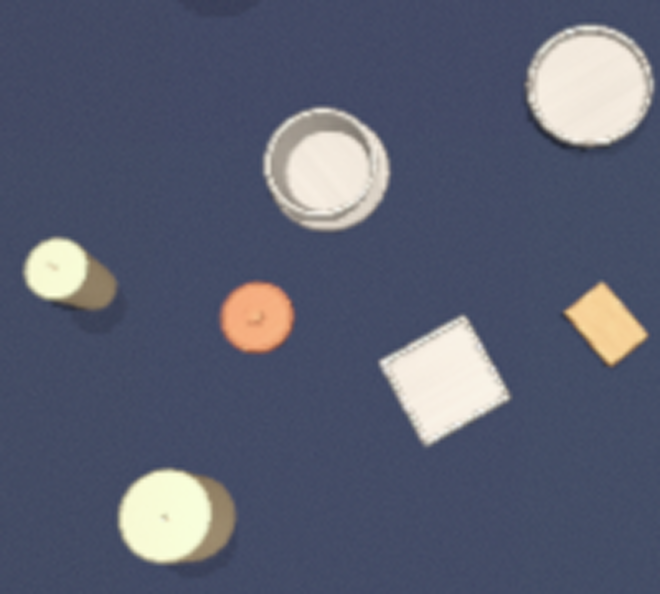

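View pics/tr.png

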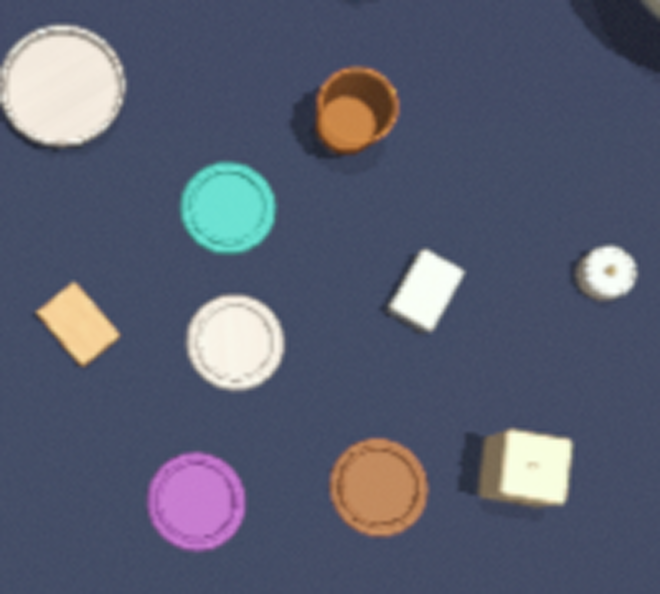

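```bash
cat > h.py <<'E'
import numpy as np,cv2
from scipy.spatial.transform import Rotation as Ro
def ray(K,R,t,u,v,z):
    d=R.T@np.linalg.inv(K)@np.array([u,v,1.]);c=-R.T@t
    return c+d*(z-c[2])/d[2]
def wristcam(p,o):
    T=np.array(p["T_tool_cam"]);Rt=Ro.from_rotvec(o["tool_rot"]).as_matrix()
    Rwc=Rt@T[:3,:3];c=Rt@T[:3,3]+o["tool_pos"]
    return Rwc.T,-Rwc.T@c
def yaw(o): # angle of jaw axis (tool y) deg
    y=Ro.from_rotvec(o["tool_rot"]).as_matrix()[:,1]; return np.degrees(np.arctan2(y[1],y[0]))
E
python3 - <<'E'
from h import *
import pickle
p=pickle.load(open("top.pkl","rb"));K,R,t=p["camera_matrix"],p["R"],p["t"]
def P(n,ox,x,y,z):
    q=ray(K,R,t,ox+(x+.5)/3.3-.5,110+(y+.5)/3.3-.5,z);print(n,q.round(4),"r",np.hypot(*q[:2]).round(3));return q
P("sleeve",140,320.5,162,.032);P("plate",140,589,86,.022);P("taper",140,56,269,.074);P("pillar",140,165,516,.066)
c=[P("tr",140,*a,.011) for a in ((465,317),(510,398),(427,446),(380,362))];print(np.mean(c,0))
for i in range(4): d=c[(i+1)%4]-c[i];print(np.hypot(*d[:2]).round(4),np.degrees(np.arctan2(d[1],d[0])))
P("cup",300,358,108,.052);P("dish",300,235,342,.003);P("teal",300,609,271,.02)
c=[P("sq",300,*a,.06) for a in ((511,429),(572,438),(565,504),(501,497))];print(np.mean(c,0))
for i in range(4): d=c[(i+1)%4]-c[i];print(np.hypot(*d[:2]).round(4),np.degrees(np.arctan2(d[1],d[0])))
E
```

```text
sleeve [0.6314 0.2165 0.032 ] r 0.667
plate [0.6917 0.0113 0.022 ] r 0.692
taper [0.5426 0.3958 0.074 ] r 0.672
pillar [0.3659 0.3122 0.066 ] r 0.481
tr [0.5132 0.1084 0.011 ] r 0.525
tr [0.4508 0.0744 0.011 ] r 0.457
tr [0.416  0.1365 0.011 ] r 0.438
tr [0.4799 0.1725 0.011 ] r 0.51
[0.46495824 0.1229626  0.011     ]
0.0711 -151.41908479719686
0.0712 119.29063809576165
0.0734 29.412377215115367
0.0723 -62.54328318670079
cup [ 0.6595 -0.2119  0.052 ] r 0.693
dish [ 0.4911 -0.1182  0.003 ] r 0.505
teal [ 0.5376 -0.4013  0.02  ] r 0.671
sq [ 0.4162 -0.3058  0.06  ] r 0.516
sq [ 0.4091 -0.3486  0.06  ] r 0.537
sq [ 0.3629 -0.3397  0.06  ] r 0.497
sq [ 0.3685 -0.295   0.06  ] r 0.472
[ 0.38916872 -0.32226016  0.06      ]
0.0434 -99.49912645868498
0.0471 169.13751417765926
0.045 82.75504876136146
0.0489 -12.657070897460484
```

>>> step_arm --pt "1 0.032 -0.051 0 0" --pt "1 0.032 -0.051 0 0" --pt "1 0.032 -0.051 0 0" --pt "1 0.032 -0.051 0 0" --pt "1 0.032 -0.051 0 0" --pt "1 0.032 -0.051 0 0" --pt "1 0.032 -0.051 0 0" --pt "1 0.032 -0.051 0 0" --pt "1 0.032 -0.051 0 0" --pt "1 0.032 -0.051 0 0" --pt "1 0.032 -0.051 0 0" --pt "1 0.032 -0.051 0 0" --pt "1 0.032 -0.051 0 0" --pt "1 0.032 -0.051 0 0" --pt "1 0.032 -0.051 0 0" --pt "1 0.032 -0.051 0 0" --newtons 20

```text
t: 3.5
tool_pos: [0.6727, -0.2346, 0.2347]
tool_rot: [0.367, 3.107, 0.009]
contact_force: [0.4, -0.1, 0.6]
opening: 0.0851
```

```bash
cat > look.py <<'E'
import sys
from h import *
from station import ctrl
def look(name,q=None):
    o=ctrl.get_obs();p=ctrl.get_image("wrist");K=p["camera_matrix"];R,t=wristcam(p,o)
    im=p["color"][:,:,::-1].copy()
    print("tool",o["tool_pos"].round(4),"yaw",round(yaw(o),1),"t",round(o["t"],2))
    ds=[]
    for qq in (q or []):
        for d in ctrl.spot_in(p,qq)[:4]:
            print(qq,[round(x) for x in d["bbox"]],round(d["p"],2)); ds.append((qq,d))
    cv2.imwrite(f"pics/{name}.png",im)
    return o,p,K,R,t
E
python3 - <<'E'
from look import *
import pickle
r=look("w1",["glass_cup"])
E
```

```text
tool [ 0.6727 -0.2346  0.2347] yaw 76.5 t 3.5
glass_cup [307, 133, 364, 189] 0.8
```

View pics/w1.png

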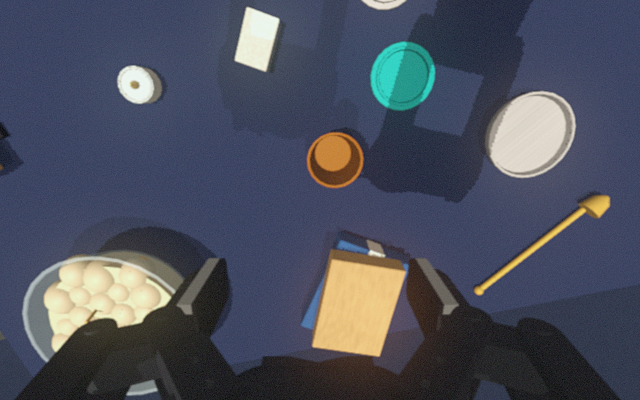

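```bash
python3 - <<'E'
from look import *
o,p,K,R,t=look("w1b")
for n,u,v,z in (("cup",335,160,.052),("cupbase",333,152,.006),("plate",530.5,134,.022),("teal",138,84,.02)): print(n,ray(K,R,t,u,v,z).round(4))
E
```

```text
tool [ 0.6729 -0.2379  0.2321] yaw 76.3 t 3.6
cup [ 0.6613 -0.2143  0.052 ]
cupbase [ 0.6607 -0.2138  0.006 ]
plate [0.6911 0.0063 0.022 ]
teal [ 0.5373 -0.4004  0.02  ]
```

>>> step_arm --pt "1 -0.013 0.026 -0.03 0" --pt "1 0 0 -0.05 0" --pt "1 0 0 -0.05 0" --pt "1 0 0 0 0" --pt "1 0 0 0 0"

```text
t: 4.28
tool_pos: [0.6594, -0.2048, 0.1061]
tool_rot: [0.366, 3.102, 0.009]
contact_force: [0.4, -0.6, 0.4]
opening: 0.0855
```

>>> step_arm --pt "1 0.001 -0.007 -0.02 0" --pt "1 0 0 -0.02 0" --pt "1 0 0 -0.02 0" --pt "1 0 0 -0.01 0" --pt "1 0 0 0 0"

```text
t: 4.9
tool_pos: [0.6626, -0.2132, 0.0362]
tool_rot: [0.365, 3.096, 0.006]
contact_force: [-0.3, 0.2, 0.5]
opening: 0.0854
```

```bash
python3 - <<'E'
from look import *
look("w2",["glass_cup"])
E
```

```text
tool [ 0.6626 -0.2132  0.0362] yaw 76.5 t 4.9
glass_cup [259, 194, 383, 329] 0.87
```

View pics/w2.png

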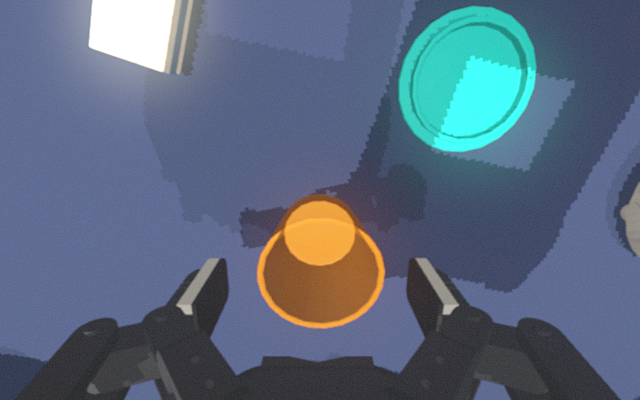

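```bash
python3 - <<'E'
from look import *
o,p,K,R,t=look("w2b")
print(ray(K,R,t,321,271.5,.052).round(4))
E
```

```text
tool [ 0.6633 -0.2135  0.0377] yaw 76.5 t 5.0
[ 0.6622 -0.2112  0.052 ]
```

>>> step_arm --pt "1 -0.001 0.002 -0.01 0" --pt "1 0 0 0 0" --pt "0.5 0 0 0 0" --pt "0.5 0 0 0 0" --pt "0.5 0 0 0 0" --pt "0.5 0 0 0 0" --pt "0.5 0 0 0 0" --newtons 20

```text
t: 5.92
tool_pos: [0.6638, -0.2118, 0.0298]
tool_rot: [0.364, 3.09, 0.003]
contact_force: [-0.2, -0.5, -0.3]
opening: 0.0573
```

>>> step_arm --pt "0.4 0 0 0.06 0" --pt "0.4 0 0.01 0.06 0" --pt "0.4 -0.004 0.062 0 0" --pt "0.4 -0.004 0.062 0 0" --pt "0.4 -0.004 0.062 0 0" --pt "0.4 -0.005 0.062 0 0" --pt "0.4 -0.005 0.062 0 0" --pt "0.4 -0.005 0.062 0 0"

```text
t: 6.92
tool_pos: [0.6345, 0.1718, 0.1529]
tool_rot: [0.378, 3.086, 0.005]
contact_force: [0.9, -0.7, -0.8]
opening: 0.0575
```

```bash
python3 - <<'E'
from look import *
o,p,K,R,t=look("w3",["glass_cup","cup_sleeve"])
print(o["tool_rot"],o["opening"])
E
```

```text
tool [0.6345 0.1718 0.1529] yaw 76.0 t 6.92
glass_cup [249, 197, 384, 337] 0.55
cup_sleeve [314, 124, 415, 218] 0.67
[0.37812737 3.0862485  0.0052351 ] 0.057511485250405905
```

View pics/w3.png

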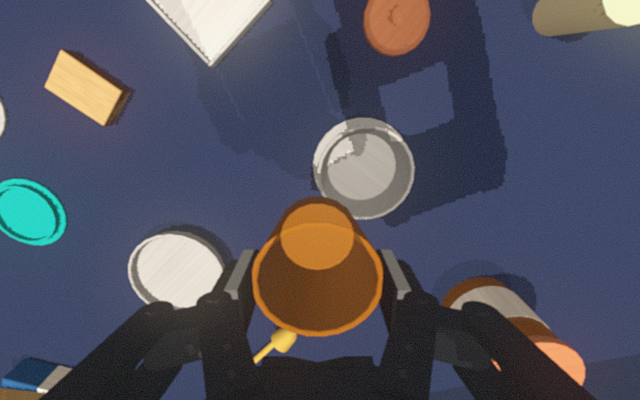

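```bash
python3 - <<'E'
from look import *
o,p,K,R,t=look("w3b")
z=o["tool_pos"][2]
print("sleeve",ray(K,R,t,364,168,.032).round(4))
print("rim",(ray(K,R,t,318,279,z+.0225)-o["tool_pos"]).round(4),"floor",(ray(K,R,t,317,236,z-.0235)-o["tool_pos"]).round(4),o["tool_rot"])
E
```

```text
tool [0.6342 0.1729 0.1527] yaw 76.3 t 7.08
sleeve [0.6256 0.2179 0.032 ]
rim [-0.0029  0.0012  0.0225] floor [-0.0016  0.0007 -0.0235] [0.37048402 3.08780154 0.00531993]
```

>>> step_arm --pt "0.4 -0.003 0.043 -0.03 0" --pt "0.4 0 0 -0.03 0" --pt "0.4 0 0 0 0"

```text
t: 7.5
tool_pos: [0.6331, 0.2106, 0.0921]
tool_rot: [0.382, 3.084, 0.003]
contact_force: [0.4, 0.1, -1.6]
opening: 0.0568
```

```bash
python3 - <<'E'
from look import *
ctrl.get_image("top")
o,p,K,R,t=look("w4",["glass_cup","cup_sleeve"])
print(o["tool_rot"],o["opening"])
s=ctrl.get_image("scene");cv2.imwrite("pics/s4.png",cv2.resize(s["color"][200:330,300:470,::-1],None,fx=4,fy=4,interpolation=cv2.INTER_CUBIC))
s=ctrl.get_image("top");cv2.imwrite("pics/t4.png",cv2.resize(s["color"][110:230,180:330,::-1],None,fx=4,fy=4,interpolation=cv2.INTER_CUBIC))
E
```

```text
tool [0.6344 0.2109 0.0941] yaw 75.9 t 7.55
glass_cup [251, 196, 384, 338] 0.91
cup_sleeve [265, 141, 385, 240] 0.76
[0.38234593 3.08123444 0.00513439] 0.057312983281462844
```

View pics/w4.png

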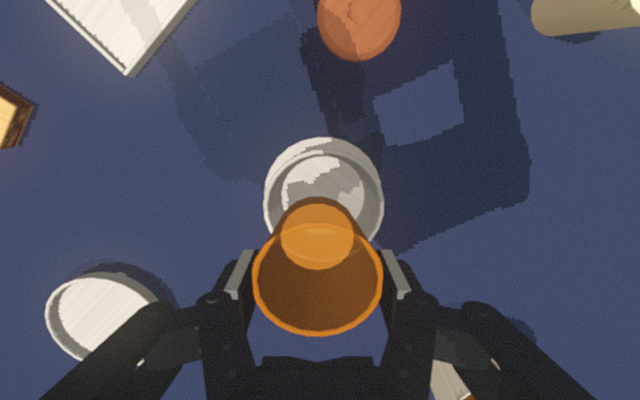

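View pics/s4.png

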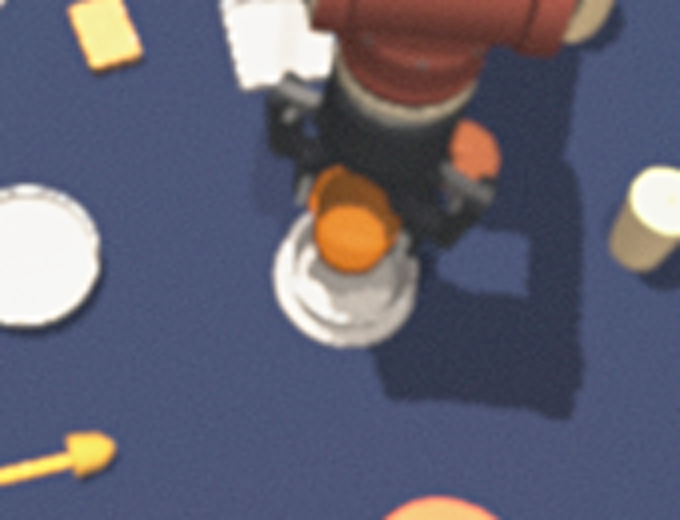

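View pics/s2.png

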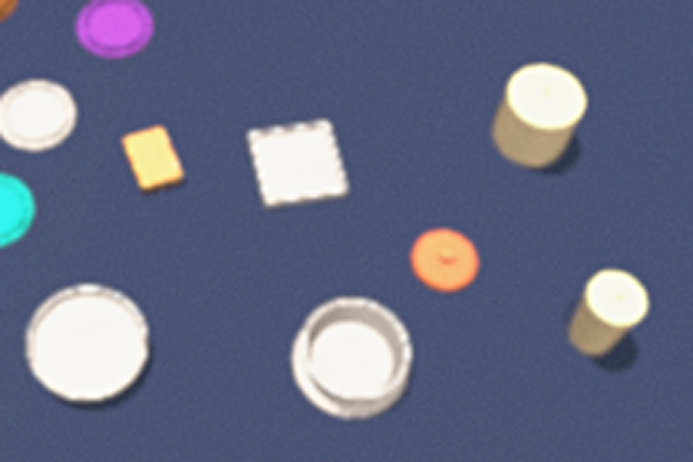

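```bash
python3 - <<'E'
import cv2
a=cv2.imread("pics/w3.png")[100:240,290:440];b=cv2.imread("pics/w4.png")[120:260,250:400]
cv2.imwrite("pics/z34.png",cv2.resize(cv2.hconcat([a,b]),None,fx=2.6,fy=2.6,interpolation=cv2.INTER_CUBIC))
E
```

```text
(no output)
```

View pics/z34.png

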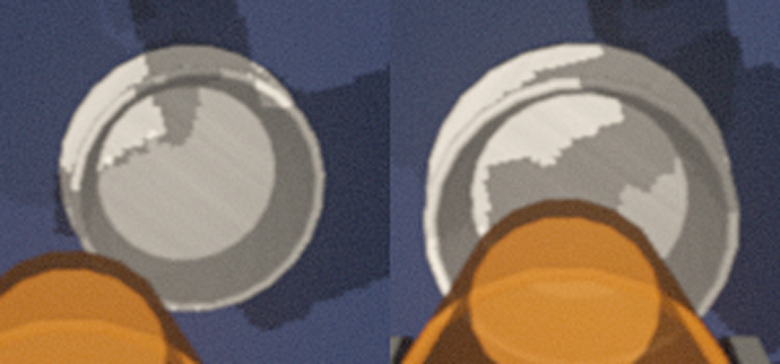

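View pics/t4.png

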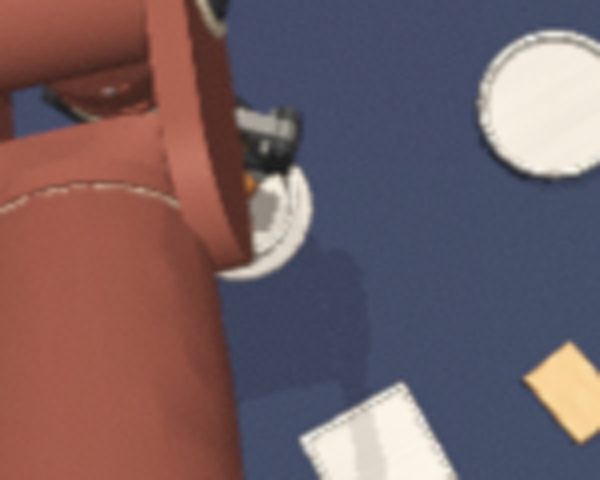

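```bash
python3 - <<'E'
from look import *
o,p,K,R,t=look("w4b",["glass_cup","cup_sleeve"])
z=o["tool_pos"][2]
print("sleeve",ray(K,R,t,323.5,207.7,.032).round(4),"floor",ray(K,R,t,250+(585-390)/2.6,120+197/2.6,.006).round(4))
print("rim",(ray(K,R,t,318,279,z+.0225)).round(4),"floor",(ray(K,R,t,317,237,z-.0235)).round(4),o["tool_rot"],o["tool_pos"])
E
```

```text
tool [0.6362 0.212  0.0974] yaw 75.9 t 7.8
glass_cup [252, 196, 384, 336] 0.8
cup_sleeve [264, 138, 379, 235] 0.68
sleeve [0.6347 0.218  0.032 ] floor [0.6353 0.2199 0.006 ]
rim [0.633  0.2132 0.1199] floor [0.6354 0.2126 0.0739] [0.38057789 3.07603289 0.00832692] [0.63616163 0.21197153 0.09736159]
```

>>> step_arm --pt "0.4 -0.002 0.005 -0.025 0" --pt "0.4 0 0 -0.025 0" --pt "0.4 0 0 0 0" --pt "0.4 0 0 0 0"

```text
t: 8.45
tool_pos: [0.6353, 0.2178, 0.0489]
tool_rot: [0.379, 3.073, 0.01]
contact_force: [0.5, 1.4, -0.9]
opening: 0.0577
```

```bash
python3 - <<'E'
from look import *
o,p,K,R,t=look("w5",["glass_cup","cup_sleeve"])
print(o["tool_rot"],o["opening"],o["contact_force"])
E
```

```text
tool [0.6353 0.2178 0.0489] yaw 75.9 t 8.45
glass_cup [252, 195, 381, 336] 0.65
cup_sleeve [240, 151, 388, 250] 0.79
[0.37918388 3.07260491 0.01031359] 0.05766309449119927 [ 0.50084162  1.41689645 -0.93138684]
```

View pics/w5.png

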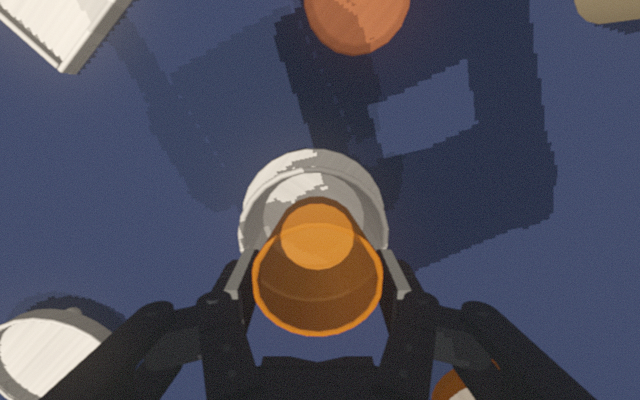

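```bash
python3 - <<'E'
from look import *
o,p,K,R,t=look("w5b")
z=o["tool_pos"][2]
c=np.array([.633,.2175,.032])
def ring(c,r,col,im):
    th=np.linspace(0,2*np.pi,60);X=np.c_[c[0]+r*np.cos(th),c[1]+r*np.sin(th),c[2]+0*th]
    q=(K@(R@X.T+t[:,None])).T;q=q[:,:2]/q[:,2:]
    cv2.polylines(im,[np.int32(q*8)],True,col,1,cv2.LINE_AA,3)
im=cv2.imread("pics/w5b.png")
ring(c,.042,(0,0,255),im);ring([c[0],c[1],.004],.046,(0,255,0),im);ring([c[0],c[1],.006],.031,(255,0,255),im)
print(o["tool_pos"],"cupbottom",ray(K,R,t,317,237,z-.0235),"rim",ray(K,R,t,317.5,279,z+.0225))
cv2.imwrite("pics/w5c.png",cv2.resize(im[120:350,200:440],None,fx=2.5,fy=2.5))
E
```

```text
tool [0.6353 0.2178 0.049 ] yaw 75.9 t 8.6
[0.63528419 0.21776843 0.04895251] cupbottom [0.63463057 0.21840104 0.02545251] rim [0.63199291 0.21872076 0.07145251]
```

View pics/w5c.png

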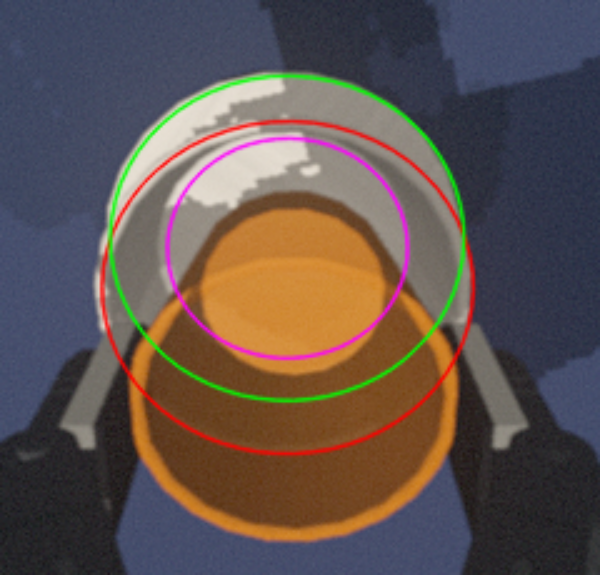

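>>> step_arm --pt "0.4 -0.001 -0.002 -0.006 0" --pt "0.4 0 0 -0.004 0" --pt "0.4 0 0 0 0"

```text
t: 9.02
tool_pos: [0.6347, 0.2156, 0.0392]
tool_rot: [0.379, 3.071, 0.011]
contact_force: [0.4, -0.4, -1.8]
opening: 0.0574
```

>>> step_arm --pt "0.4 0 0 -0.002 0" --pt "0.4 0 0 0 0"

```text
t: 9.28
tool_pos: [0.6346, 0.2156, 0.0369]
tool_rot: [0.379, 3.071, 0.011]
contact_force: [-0.0, -0.6, -0.0]
opening: 0.0572
```

>>> step_arm --pt "0.4 0 0 -0.001 0" --pt "0.4 0 0 0 0"

```text
t: 9.52
tool_pos: [0.635, 0.2157, 0.0363]
tool_rot: [0.379, 3.071, 0.011]
contact_force: [-0.1, -0.1, -1.8]
opening: 0.0572
```

>>> step_arm --pt "0.4 0 0 -0.001 0" --pt "0.4 0 0 0 0"

```text
t: 9.78
tool_pos: [0.6355, 0.2156, 0.0361]
tool_rot: [0.379, 3.07, 0.011]
contact_force: [-0.2, 0.6, 0.9]
opening: 0.0573
```

```bash
python3 - <<'E'
from look import *
o,p,K,R,t=look("w6",["glass_cup"])
f=[]
for i in range(4): ctrl.get_image("wrist");f.append(ctrl.get_obs()["contact_force"])
print(np.mean(f,0),ctrl.get_obs()["tool_pos"])
E
```

```text
tool [0.6355 0.2156 0.0361] yaw 75.9 t 9.78
glass_cup [254, 198, 381, 336] 0.66
[-0.46592544 -0.31714084  1.06210216] [0.63558503 0.2156214  0.03610118]
```

View pics/w6.png

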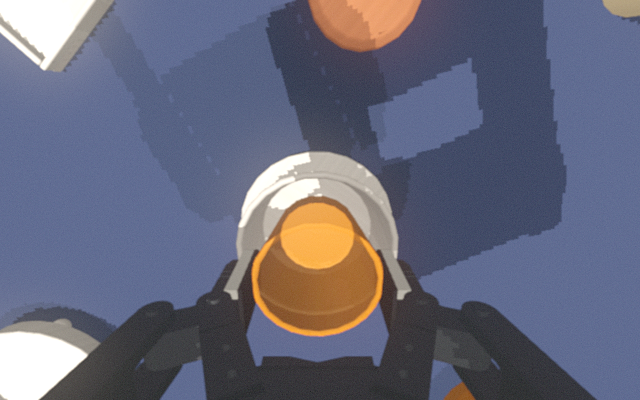

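>>> step_arm --pt "0.75 0 0 0 0" --pt "0.85 0 0 0 0" --pt "0.95 0 0 0 0" --pt "1 0 0 0.02 0" --pt "1 0 0 0.05 0" --pt "1 0 0 0.05 0" --pt "1 0 0 0 0"

```text
t: 10.95
tool_pos: [0.6356, 0.2159, 0.1638]
tool_rot: [0.379, 3.067, 0.013]
contact_force: [0.2, -0.8, 0.5]
opening: 0.0852
```

```bash
python3 - <<'E'
from look import *
o,p,K,R,t=look("w7",["glass_cup"])
print(o["tool_rot"])
E
```

```text
tool [0.6356 0.2159 0.1638] yaw 75.9 t 10.95
glass_cup [280, 151, 351, 224] 0.91
[0.37850908 3.06655262 0.01346859]
```

View pics/w7.png

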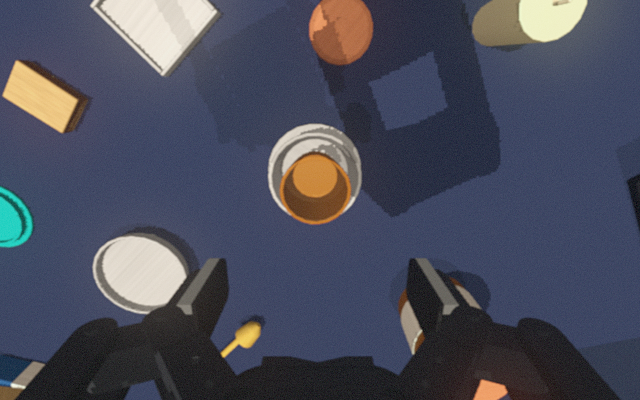

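```bash
python3 - <<'E'
from look import *
o,p,K,R,t=look("w7b")
print("rim",ray(K,R,t,315.5,188,.058),"floor",ray(K,R,t,316,177,.012),o["tool_pos"])
E
```

```text
tool [0.6328 0.2152 0.1579] yaw 75.9 t 11.05
rim [0.62661153 0.2167699  0.058     ] floor [0.63054714 0.21656611 0.012     ] [0.63276121 0.21520007 0.15794826]
```

>>> step_arm --pt "1 -0.025 0.045 0.0 0" --pt "1 -0.03 0.052 0.0 0" --pt "1 -0.03 0.052 0 0" --pt "1 -0.008 0.03 0 0" --pt "1 0 0 0 0"

```text
t: 11.72
tool_pos: [0.5305, 0.3951, 0.1449]
tool_rot: [0.386, 3.092, -0.008]
contact_force: [0.8, -0.9, 0.1]
opening: 0.0853
```

```bash
python3 - <<'E'
from look import *
o,p,K,R,t=look("w8",["taper_candle"])
print(o["tool_rot"])
E
```

```text
tool [0.5305 0.3951 0.1449] yaw 75.8 t 11.72
taper_candle [296, 178, 352, 252] 0.81
[ 0.38553893  3.09189688 -0.00792011]
```

View pics/w8.png

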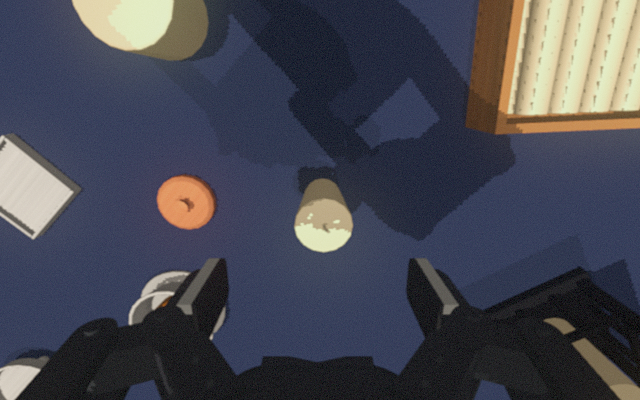

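```bash
python3 - <<'E'
from look import *
o,p,K,R,t=look("w8b")
print("top",ray(K,R,t,324,224.5,.074),o["tool_pos"])
E
```

```text
tool [0.5315 0.3931 0.1449] yaw 75.6 t 11.82
top [0.54413344 0.39524866 0.074     ] [0.53151552 0.39310864 0.14494893]
```

>>> step_arm --pt "1 0.012 0.002 -0.03 0" --pt "1 0 0 -0.03 0" --pt "1 0 0 -0.025 0" --pt "1 0 0 0 0" --pt "1 0 0 0 0"

```text
t: 12.5
tool_pos: [0.5488, 0.388, 0.0595]
tool_rot: [0.406, 3.086, -0.009]
contact_force: [0.4, 0.2, 0.7]
opening: 0.0853
```

```bash
python3 - <<'E'
from look import *
o,p,K,R,t=look("w9",["taper_candle"])
print(o["tool_rot"])
E
```

```text
tool [0.5488 0.388  0.0595] yaw 75.0 t 12.5
taper_candle [285, 184, 380, 302] 0.81
[ 0.40560767  3.08639758 -0.00858962]
```

View pics/w9.png

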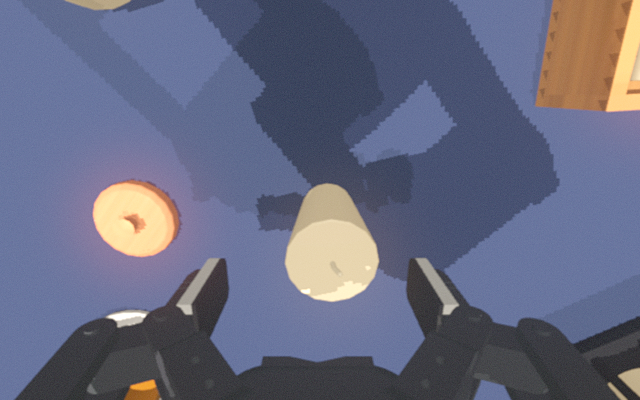

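```bash
python3 - <<'E'
from look import *
o,p,K,R,t=look("w9b")
print("top",ray(K,R,t,332.5,258.5,.074)-o["tool_pos"],o["tool_pos"])
E
```

```text
tool [0.5486 0.3883 0.0596] yaw 75.1 t 12.6
top [-0.00655284  0.0094185   0.0143673 ] [0.54860781 0.38833297 0.0596327 ]
```

>>> step_arm --pt "1 -0.006 0.008 -0.008 0" --pt "1 0 0 0 0" --pt "1 0 0 0 0"

```text
t: 13.02
tool_pos: [0.5429, 0.3982, 0.0534]
tool_rot: [0.403, 3.084, -0.004]
contact_force: [-0.1, 0.9, 0.2]
opening: 0.0855
```

```bash
python3 - <<'E'
from look import *
o,p,K,R,t=look("w10",["taper_candle"])
E
```

```text
tool [0.5429 0.3982 0.0534] yaw 75.1 t 13.03
taper_candle [266, 197, 360, 323] 0.56
```

View pics/w10.png

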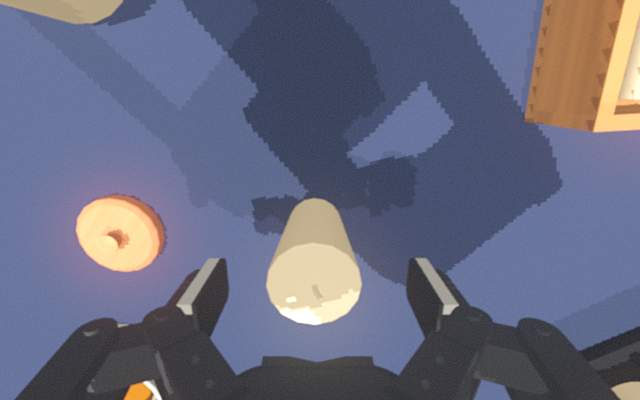

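>>> step_arm --pt "1 0 0 -0.002 0" --pt "0.3 0 0 0 0" --pt "0.3 0 0 0 0" --pt "0.3 0 0 0 0" --pt "0.3 0 0 0 0" --pt "0.3 0 0 0 0" --pt "0.3 0 0 0 0" --newtons 30

```text
t: 14.0
tool_pos: [0.5431, 0.3978, 0.0513]
tool_rot: [0.404, 3.084, -0.005]
contact_force: [0.0, -0.4, 0.1]
opening: 0.0418
```

>>> step_arm --pt "0.3 0 0 0.05 0" --pt "0.3 0 0 0.05 0" --pt "0.3 0.025 -0.05 0 0" --pt "0.3 0.025 -0.05 0 0" --pt "0.3 0.02 -0.04 0 0" --pt "0.3 0.01 -0.015 0 0" --pt "0.3 0 0 0 0" --pt "0.3 0 0 0 0"

```text
t: 15.0
tool_pos: [0.6221, 0.2399, 0.1521]
tool_rot: [0.398, 3.088, -0.006]
contact_force: [0.5, 0.3, -1.1]
opening: 0.0416
```

```bash
python3 - <<'E'
from look import *
o,p,K,R,t=look("w11",["taper_candle","glass_cup","cup_sleeve"])
print(o["tool_rot"],o["opening"])
E
```

```text
tool [0.6221 0.2399 0.1521] yaw 75.3 t 15.0
taper_candle [271, 200, 365, 325] 0.91
glass_cup [256, 178, 321, 247] 0.86
cup_sleeve [251, 155, 343, 228] 0.92
[ 0.39847835  3.08750425 -0.00628525] 0.04159820729643431
```

View pics/w11.png

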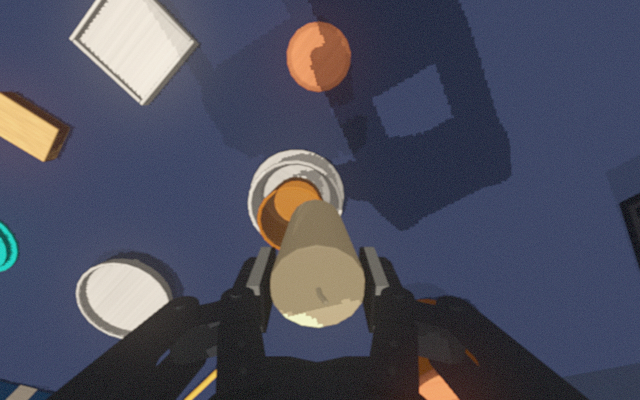

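```bash
cat >> look.py <<'E'
def ring(im,K,R,t,c,r,col):
    th=np.linspace(0,2*np.pi,60);X=np.c_[c[0]+r*np.cos(th),c[1]+r*np.sin(th),c[2]+0*th]
    q=(K@(R@X.T+t[:,None])).T;q=q[:,:2]/q[:,2:]
    cv2.polylines(im,[np.int32(q*8)],True,col,1,cv2.LINE_AA,3)
E
python3 - <<'E'
from look import *
o,p,K,R,t=look("w11b")
im=cv2.imread("pics/w11b.png")
c=[.634,.216];tp=o["tool_pos"]
ring(im,K,R,t,[*c,.058],.030,(255,255,0))
ring(im,K,R,t,[*c,.032],.042,(0,0,255))
ring(im,K,R,t,[tp[0],tp[1],tp[2]-.051],.017,(0,255,0))
ring(im,K,R,t,[tp[0],tp[1],tp[2]+.023],.022,(0,255,0))
cv2.imwrite("pics/w11c.png",cv2.resize(im[120:350,200:440],None,fx=2.5,fy=2.5))
E
```

```text
tool [0.6221 0.24   0.1523] yaw 75.3 t 15.2
```

View pics/w11c.png

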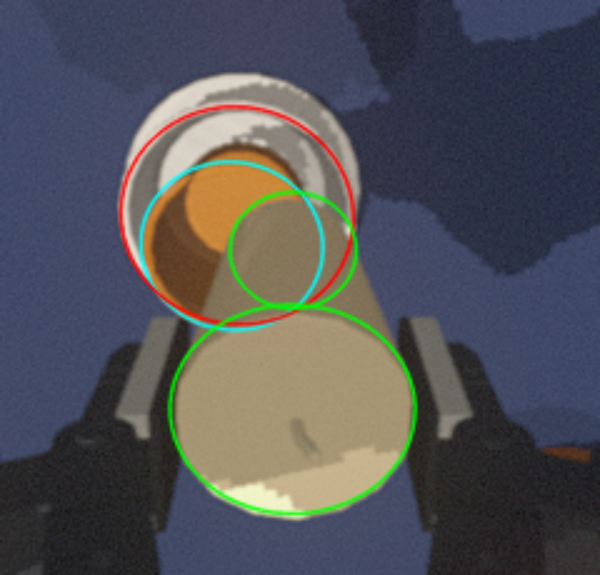

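>>> step_arm --pt "0.3 0.012 -0.022 -0.02 0" --pt "0.3 0 0 -0.015 0" --pt "0.3 0 0 0 0" --pt "0.3 0 0 0 0"

```text
t: 15.75
tool_pos: [0.6341, 0.217, 0.1142]
tool_rot: [0.396, 3.089, -0.008]
contact_force: [-0.9, 0.2, -0.6]
opening: 0.042
```

```bash
python3 - <<'E'
from look import *
o,p,K,R,t=look("w12")
im=cv2.imread("pics/w12.png")
c=[.634,.217];tp=o["tool_pos"];print(tp)
ring(im,K,R,t,[*c,.058],.030,(255,255,0))
ring(im,K,R,t,[*c,.032],.042,(0,0,255))
ring(im,K,R,t,[tp[0],tp[1],tp[2]-.051],.017,(0,255,0))
ring(im,K,R,t,[tp[0],tp[1],tp[2]+.023],.022,(0,255,0))
cv2.imwrite("pics/w12c.png",cv2.resize(im[120:350,200:440],None,fx=2.5,fy=2.5))
E
```

```text
tool [0.6341 0.217  0.1142] yaw 75.4 t 15.75
[0.63408005 0.21703421 0.11421085]
```

View pics/w12c.png

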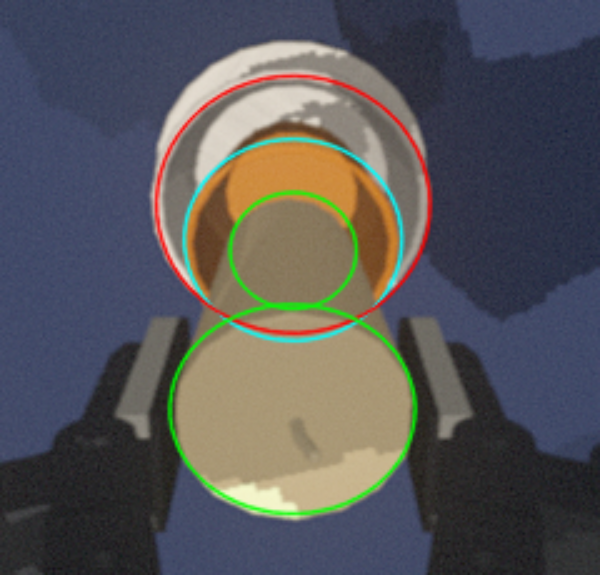

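>>> step_arm --pt "0.3 0 0 -0.02 0" --pt "0.3 0 0 -0.015 0" --pt "0.3 0 0 0 0" --pt "0.3 0 0 0 0"

```text
t: 16.3
tool_pos: [0.6336, 0.2176, 0.0767]
tool_rot: [0.395, 3.089, -0.008]
contact_force: [0.5, -0.0, -0.5]
opening: 0.042
```

```bash
python3 - <<'E'
from look import *
o,p,K,R,t=look("w13")
im=cv2.imread("pics/w13.png")
c=[.634,.217];tp=o["tool_pos"];print(tp,o["contact_force"])
ring(im,K,R,t,[*c,.058],.030,(255,255,0))
ring(im,K,R,t,[*c,.032],.042,(0,0,255))
ring(im,K,R,t,[tp[0],tp[1],tp[2]-.051],.017,(0,255,0))
cv2.imwrite("pics/w13c.png",cv2.resize(im[120:350,200:440],None,fx=2.5,fy=2.5))
E
```

```text
tool [0.6336 0.2176 0.0767] yaw 75.4 t 16.3
[0.63362955 0.21756051 0.07670181] [ 0.46549147 -0.00734246 -0.45441832]
```

View pics/w13c.png

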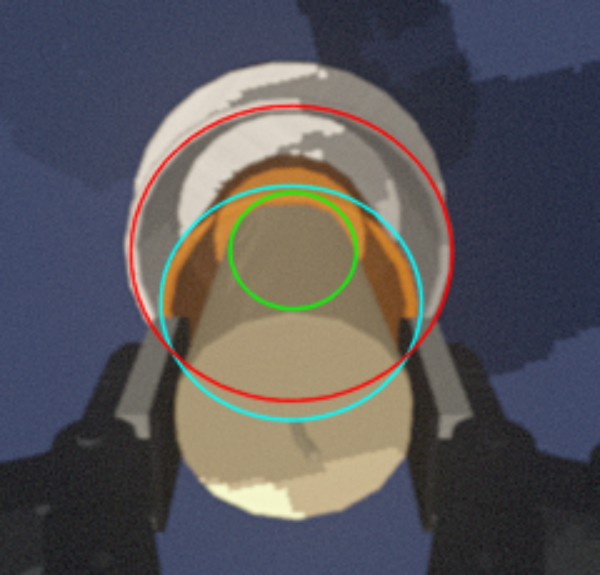

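>>> step_arm --pt "0.3 0 0 -0.006 0" --pt "0.3 0 0 -0.004 0" --pt "0.3 0 0 0 0"

```text
t: 16.73
tool_pos: [0.6342, 0.2177, 0.067]
tool_rot: [0.395, 3.088, -0.007]
contact_force: [-0.4, -0.1, -0.8]
opening: 0.0419
```

>>> step_arm --pt "0.3 0 0 -0.001 0" --pt "0.3 0 0 0 0"

```text
t: 16.98
tool_pos: [0.6343, 0.2177, 0.0663]
tool_rot: [0.395, 3.087, -0.006]
contact_force: [-0.3, -0.2, -0.8]
opening: 0.042
```

>>> step_arm --pt "0.3 0 0 -0.002 0" --pt "0.3 0 0 0 0"

```text
t: 17.23
tool_pos: [0.6345, 0.2177, 0.0644]
tool_rot: [0.394, 3.087, -0.006]
contact_force: [-1.0, -0.2, -1.0]
opening: 0.042
```

>>> step_arm --pt "0.3 0 0 -0.001 0" --pt "0.3 0 0 0 0"

```text
t: 17.48
tool_pos: [0.6347, 0.2178, 0.0635]
tool_rot: [0.394, 3.086, -0.006]
contact_force: [0.4, -0.6, -1.4]
opening: 0.042
```

```bash
cat > f.py <<'E'
from look import *
f=[]
for i in range(4): ctrl.get_image("wrist");f.append(ctrl.get_obs()["contact_force"])
print(np.mean(f,0),ctrl.get_obs()["tool_pos"])
E
python3 f.py
```

```text
[-0.23691272 -0.09769621 -0.91751775] [0.63462553 0.21776172 0.06351659]
```

>>> step_arm --pt "0.3 0 0 -0.001 0" --pt "0.3 0 0 0 0"

```text
t: 17.92
tool_pos: [0.6352, 0.2177, 0.0634]
tool_rot: [0.394, 3.085, -0.006]
contact_force: [-0.4, 0.4, -0.3]
opening: 0.042
```

```bash
python3 f.py
```

```text
[ 0.11243677 -0.19239584  0.34434455] [0.63517512 0.21773289 0.06333415]
```

>>> step_arm --pt "0.58 0 0 0 0" --pt "0.7 0 0 0 0" --pt "0.8 0 0 0 0" --pt "0.9 0 0 0.03 0" --pt "1 0 0 0.05 0" --pt "1 0 0 0.04 0" --pt "1 0 0 0 0"

```text
t: 19.0
tool_pos: [0.6335, 0.2175, 0.185]
tool_rot: [0.395, 3.088, -0.007]
contact_force: [-0.1, 0.6, -0.5]
opening: 0.0851
```

```bash
python3 - <<'E'
from look import *
o,p,K,R,t=look("w14",["pillar"])
E
```

```text
tool [0.6335 0.2175 0.185 ] yaw 75.4 t 19.0
```

View pics/w14.png

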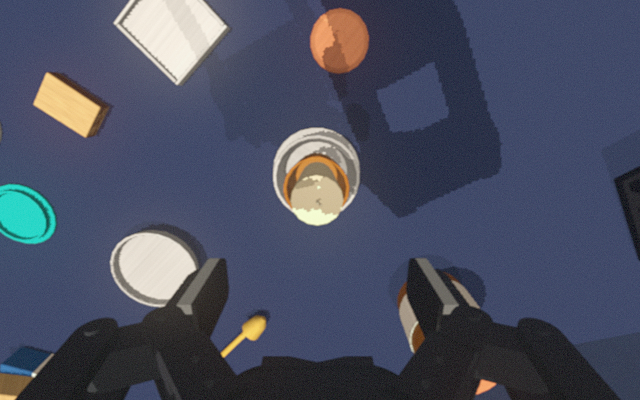

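>>> step_arm --pt "1 -0.053 0.018 0 0" --pt "1 -0.053 0.018 0 0" --pt "1 -0.053 0.018 0 0" --pt "1 -0.05 0.018 0 0" --pt "1 -0.03 0.01 -0.01 0" --pt "1 0 0 0 0" --pt "1 0 0 0 0"

```text
t: 19.98
tool_pos: [0.3781, 0.2963, 0.1521]
tool_rot: [-0.4, -3.114, 0.032]
contact_force: [0.2, 0.4, 0.1]
opening: 0.0853
```

```bash
python3 - <<'E'
from look import *
o,p,K,R,t=look("w15",["pillar"])
im=cv2.imread("pics/w15.png");print(o["tool_rot"])
ring(im,K,R,t,[.366,.312,.066],.032,(0,0,255))
ring(im,K,R,t,[.366,.312,.0],.032,(0,255,0))
cv2.imwrite("pics/w15.png",im)
E
```

```text
tool [0.3781 0.2963 0.1521] yaw 75.4 t 19.98
pillar [296, 135, 378, 224] 0.8
[-0.39990132 -3.11431561  0.0322392 ]
```

View pics/w15.png

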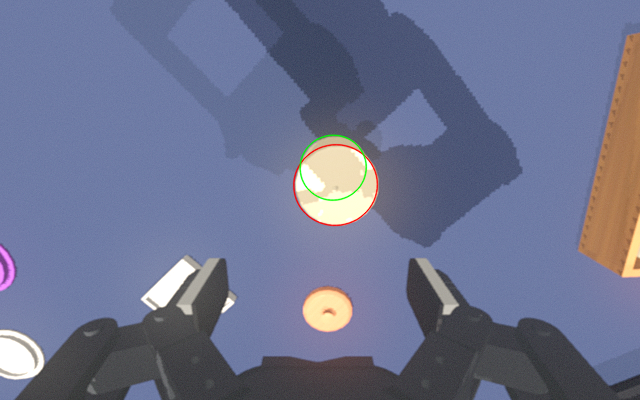

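>>> step_arm --pt "1 -0.012 0.016 -0.025 0" --pt "1 0 0 -0.025 0" --pt "1 0 0 0 0" --pt "1 0 0 0 0"

```text
t: 20.58
tool_pos: [0.3711, 0.3122, 0.1034]
tool_rot: [0.41, 3.113, -0.029]
contact_force: [-0.4, 0.3, -0.0]
opening: 0.0854
```

```bash
python3 - <<'E'
from look import *
o,p,K,R,t=look("w16",["pillar"])
im=cv2.imread("pics/w16.png");print(o["tool_rot"])
ring(im,K,R,t,[.366,.312,.066],.032,(0,0,255))
cv2.imwrite("pics/w16.png",im)
E
```

```text
tool [0.3711 0.3122 0.1034] yaw 75.0 t 20.57
pillar [266, 157, 366, 268] 0.9
[ 0.40972216  3.11314029 -0.02888603]
```

View pics/w16.png

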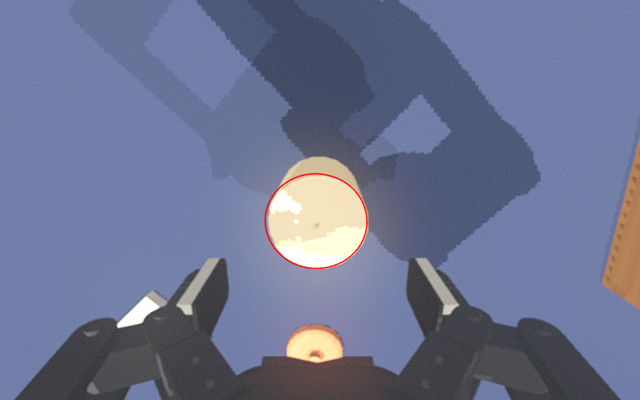

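>>> step_arm --pt "1 -0.005 0 -0.015 0" --pt "1 0 0 0 0" --pt "1 0 0 -0.03 0" --pt "1 0 0 -0.025 0" --pt "1 0 0 0 0"

```text
t: 21.3
tool_pos: [0.367, 0.313, 0.0337]
tool_rot: [0.409, 3.109, -0.024]
contact_force: [0.3, -0.4, 0.7]
opening: 0.0856
```

```bash
python3 - <<'E'
from look import *
o,p,K,R,t=look("w17",["pillar"])
im=cv2.imread("pics/w17.png");print(o["tool_rot"],o["contact_force"])
ring(im,K,R,t,[.366,.312,.066],.032,(0,0,255))
cv2.imwrite("pics/w17.png",im)
E
```

```text
tool [0.367  0.313  0.0337] yaw 75.0 t 21.3
pillar [240, 184, 392, 357] 0.7
[ 0.4090581   3.10913226 -0.02362112] [ 0.30634837 -0.42420051  0.68668249]
```

View pics/w17.png

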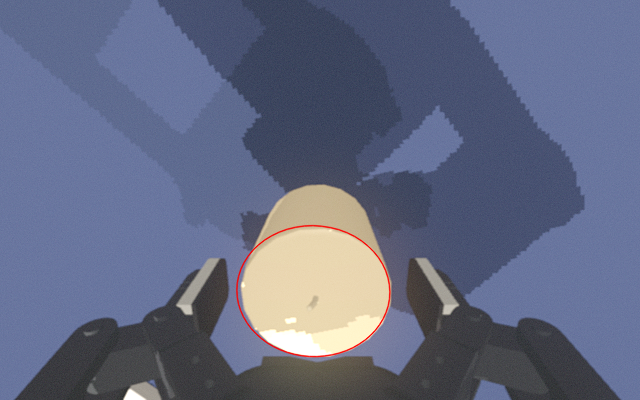

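Centred. Grip it.

>>> step_arm --pt "0.5 0 0 0 0" --pt "0.5 0 0 0 0" --pt "0.5 0 0 0 0" --pt "0.5 0 0 0 0" --pt "0.5 0 0 0.06 0" --pt "0.5 0 0 0.06 0" --pt "0.5 0.04 -0.02 0.03 0" --pt "0.5 0.05 -0.035 0 0" --pt "0.5 0.045 -0.042 0 0" --pt "0.5 0.045 -0.042 0 0" --pt "0.5 0.045 -0.042 0 0" --pt "0.5 0.04 -0.045 0 0" --pt "0.5 0.03 -0.04 0 0" --pt "0.5 0 0 0 0" --pt "0.5 0 0 0 0" --newtons 40

```text
t: 23.28
tool_pos: [0.668, 0.0397, 0.1884]
tool_rot: [0.404, 3.108, -0.014]
contact_force: [0.1, 0.2, -2.3]
opening: 0.0624
```

```bash
python3 - <<'E'
from look import *
o,p,K,R,t=look("w18",["pillar"])
im=cv2.imread("pics/w18.png");print(o["tool_rot"],o["contact_force"],o["opening"])
c=[.691,.009]
ring(im,K,R,t,[*c,.022],.048,(0,0,255))
tp=o["tool_pos"];ring(im,K,R,t,[tp[0]-.001,tp[1]-.001,tp[2]+.032],.032,(0,255,0))
cv2.imwrite("pics/w18.png",im)
E
```

```text
tool [0.668  0.0397 0.1884] yaw 75.2 t 23.27
pillar [244, 179, 388, 344] 0.8
[ 0.40377841  3.10829458 -0.01445435] [ 0.12742618  0.17393304 -2.25276809] 0.06241857839628098
```

View pics/w18.png

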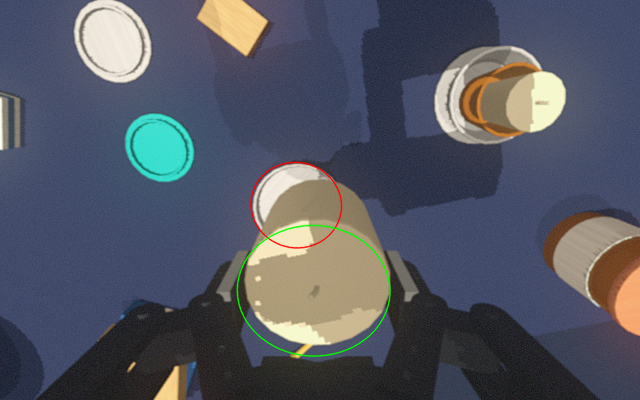

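```bash
python3 - <<'E'
from look import *
o,p,K,R,t=look("w19")
im=cv2.imread("pics/w19.png");print(o["tool_rot"],o["contact_force"],o["opening"])
Rt=Ro.from_rotvec(o["tool_rot"]).as_matrix()
tp=o["tool_pos"]
for d,col in ((.008,(0,255,0)),(.012,(255,0,0))):
  ring(im,K,R,t,[tp[0]-.001,tp[1]-.001,tp[2]+.032-d],.032,col)
  ring(im,K,R,t,[tp[0]-.001,tp[1]-.001,tp[2]-.034-d],.032,col)
cv2.imwrite("pics/w19.png",cv2.resize(im[150:380,200:440],None,fx=2.5,fy=2.5))
s=ctrl.get_image("scene");cv2.imwrite("pics/s19.png",cv2.resize(s["color"][150:330,230:440,::-1],None,fx=3.3,fy=3.3,interpolation=cv2.INTER_CUBIC))
print(ctrl.get_obs()["tool_pos"])
E
```

```text
tool [0.6678 0.0403 0.1888] yaw 75.3 t 23.38
[ 0.40174478  3.10796314 -0.01495409] [ 0.6406073   0.54128374 -2.2234209 ] 0.06219933283444673
[0.66792594 0.04068219 0.18928422]
```

View pics/w19.png

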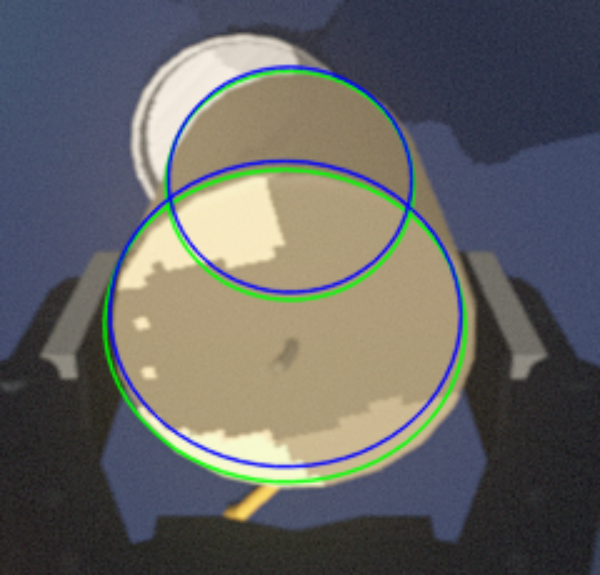

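View pics/s19.png

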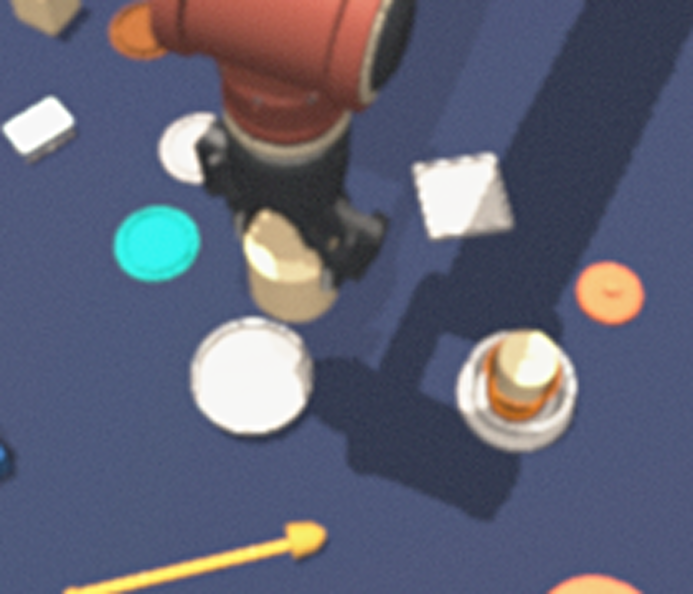

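>>> step_arm --pt "0.5 0.024 -0.031 0 0" --pt "0.5 0 0 -0.05 0" --pt "0.5 0 0 -0.04 0" --pt "0.5 0 0 0 0" --pt "0.5 0 0 0 0" --newtons 60

```text
t: 24.1
tool_pos: [0.6928, 0.0142, 0.1025]
tool_rot: [0.388, 3.102, -0.013]
contact_force: [-0.1, 0.2, -1.3]
opening: 0.0619
```

```bash
python3 - <<'E'
from look import *
o,p,K,R,t=look("w20")
im=cv2.imread("pics/w20.png");print(o["tool_rot"],o["contact_force"],o["opening"])
tp=o["tool_pos"];d=.008
ring(im,K,R,t,[tp[0]-.001,tp[1]+.001,tp[2]+.032-d],.032,(0,255,0))
ring(im,K,R,t,[tp[0]-.001,tp[1]+.001,tp[2]-.034-d],.032,(0,255,0))
ring(im,K,R,t,[.691,.010,.022],.048,(0,0,255))
cv2.imwrite("pics/w20.png",cv2.resize(im[130:380,180:460],None,fx=2.4,fy=2.4))
E
```

```text
tool [0.6928 0.0142 0.1025] yaw 75.7 t 24.1
[ 0.38846383  3.10163047 -0.01324969] [-0.13059012  0.19093257 -1.27017789] 0.061943381211221726
```

View pics/w20.png

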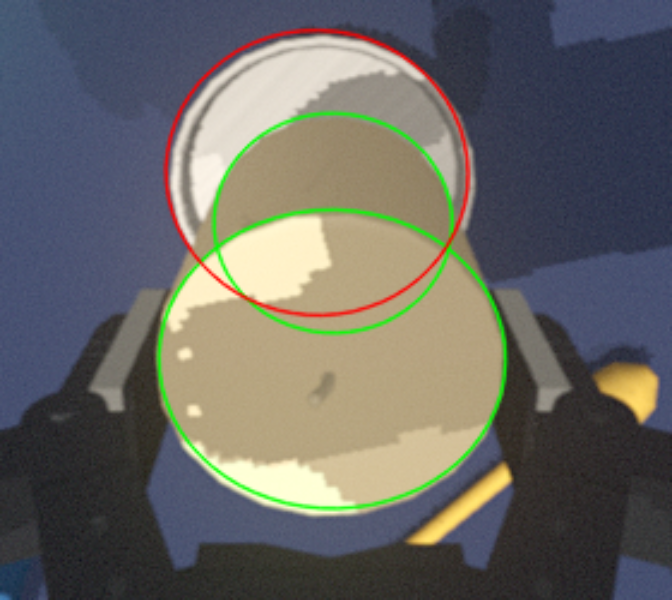

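>>> step_arm --pt "0.5 0 -0.004 -0.017 0" --pt "0.5 0 0 -0.015 0" --pt "0.5 0 0 -0.003 0" --pt "0.5 0 0 0 0"

```text
t: 24.65
tool_pos: [0.6944, 0.01, 0.0688]
tool_rot: [0.387, 3.097, -0.013]
contact_force: [0.2, 0.3, -1.7]
opening: 0.0616
```

```bash
python3 - <<'E'
from look import *
o,p,K,R,t=look("w21")
im=cv2.imread("pics/w21.png");print(o["tool_rot"],o["contact_force"],o["opening"])
tp=o["tool_pos"];d=.008
ring(im,K,R,t,[tp[0]-.001,tp[1]+.001,tp[2]+.032-d],.032,(0,255,0))
ring(im,K,R,t,[tp[0]-.001,tp[1]+.001,tp[2]-.034-d],.032,(0,255,0))
ring(im,K,R,t,[.692,.0115,.022],.048,(0,0,255))
cv2.imwrite("pics/w21.png",cv2.resize(im[130:380,180:460],None,fx=2.4,fy=2.4))
E
```

```text
tool [0.6944 0.01   0.0688] yaw 75.7 t 24.65
[ 0.38743744  3.09675004 -0.0129317 ] [ 0.19702116  0.28317307 -1.70704014] 0.061571700537373736
```

View pics/w21.png

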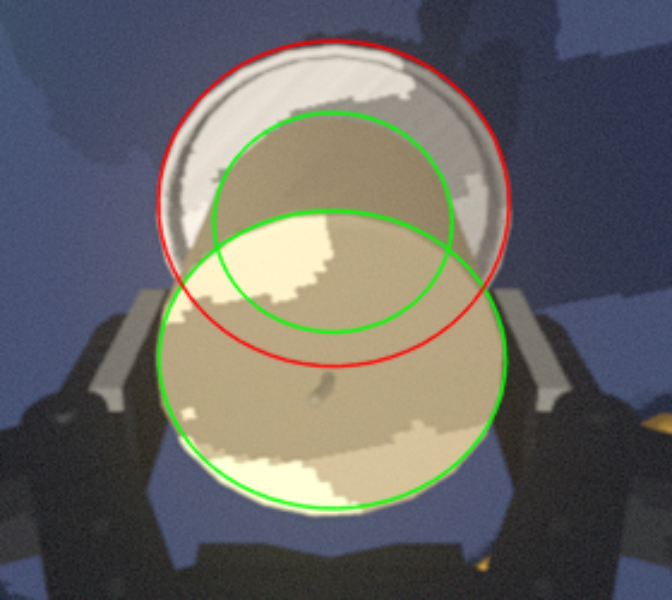

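>>> step_arm --pt "0.5 -0.001 0 -0.008 0" --pt "0.5 0 0 -0.002 0" --pt "0.5 0 0 0 0"

```text
t: 25.08
tool_pos: [0.6939, 0.01, 0.0589]
tool_rot: [0.387, 3.096, -0.013]
contact_force: [-0.4, -0.8, -2.4]
opening: 0.0621
```

>>> step_arm --pt "0.5 0 0 -0.002 0" --pt "0.5 0 0 0 0"

```text
t: 25.32
tool_pos: [0.694, 0.01, 0.057]
tool_rot: [0.387, 3.095, -0.013]
contact_force: [-0.3, -0.6, -2.8]
opening: 0.0617
```

```bash
python3 f.py
```

```text
[-0.30358242  0.44815875 -2.31501488] [0.69421955 0.00992804 0.05733804]
```

>>> step_arm --pt "0.5 0 0 -0.002 0" --pt "0.5 0 0 0 0"

```text
t: 25.78
tool_pos: [0.6943, 0.0099, 0.0553]
tool_rot: [0.387, 3.094, -0.013]
contact_force: [0.2, 0.7, -2.6]
opening: 0.0615
```

>>> step_arm --pt "0.5 0 0 -0.002 0" --pt "0.5 0 0 0 0"

```text
t: 26.02
tool_pos: [0.6942, 0.0099, 0.0531]
tool_rot: [0.387, 3.095, -0.013]
contact_force: [0.1, 0.2, -3.2]
opening: 0.0613
```

>>> step_arm --pt "0.5 0 0 -0.002 0" --pt "0.5 0 0 0 0"

```text
t: 26.28
tool_pos: [0.6953, 0.0098, 0.0529]
tool_rot: [0.387, 3.092, -0.013]
contact_force: [-0.2, 0.7, -2.1]
opening: 0.0615
```

>>> step_arm --pt "0.5 0 0 -0.0015 0" --pt "0.5 0 0 0 0"

```text
t: 26.52
tool_pos: [0.6958, 0.0098, 0.0527]
tool_rot: [0.386, 3.091, -0.013]
contact_force: [-1.2, 0.1, -0.0]
opening: 0.0616
```

```bash
python3 - <<'E'
from look import *
o,p,K,R,t=look("w22");print(o["contact_force"])
s=ctrl.get_image("scene");cv2.imwrite("pics/s22.png",cv2.resize(s["color"][170:310,240:400,::-1],None,fx=4,fy=4,interpolation=cv2.INTER_CUBIC))
E
```

```text
tool [0.6958 0.0098 0.0527] yaw 75.7 t 26.52
[-1.15399324  0.09818047 -0.04110758]
```

View pics/s22.png

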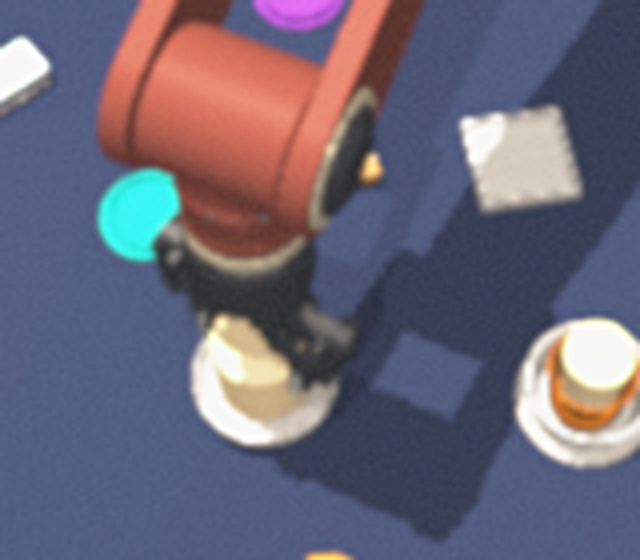

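View pics/w22.png

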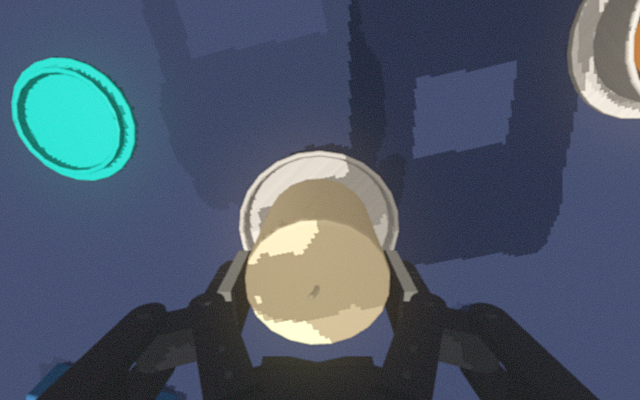

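>>> step_arm --pt "0.85 0 0 0 0" --pt "1 0 0 0 0" --pt "1 0 0 0 0" --pt "1 0 0 0.03 0" --pt "1 0 0 0.05 0" --pt "1 0 0 0.05 0" --pt "1 0 0 0 0"

```text
t: 27.5
tool_pos: [0.6948, 0.0098, 0.1842]
tool_rot: [0.387, 3.092, -0.013]
contact_force: [-0.4, -0.0, -0.2]
opening: 0.0852
```

```bash
python3 - <<'E'
from look import *
o,p,K,R,t=look("w23");print(o["tool_rot"])
im=cv2.imread("pics/w23.png")
ring(im,K,R,t,[.692,.0115,.022],.048,(0,0,255))
ring(im,K,R,t,[.693,.011,.08],.032,(0,255,0))
cv2.imwrite("pics/w23.png",im)
E
```

```text
tool [0.6948 0.0098 0.1842] yaw 75.7 t 27.5
[ 0.38679233  3.09205273 -0.01265088]
```

View pics/w23.png

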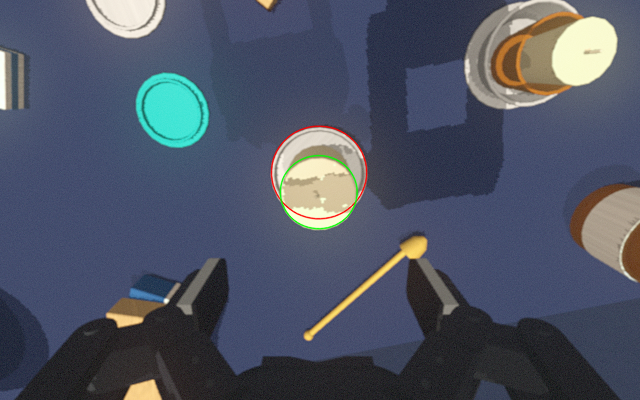

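>>> step_arm --pt "1 -0.02 -0.052 0 0" --pt "1 -0.02 -0.052 0 0" --pt "1 -0.02 -0.052 0 0" --pt "1 -0.02 -0.052 0 0" --pt "1 -0.02 -0.052 0 0" --pt "1 -0.02 -0.052 0 0" --pt "1 -0.02 -0.05 -0.02 0" --pt "1 -0.01 -0.03 -0.02 0" --pt "1 0 0 0 0" --pt "1 0 0 0 0"

```text
t: 28.8
tool_pos: [0.5286, -0.3873, 0.1188]
tool_rot: [-0.386, -3.114, -0.005]
contact_force: [-0.2, 0.5, 0.2]
opening: 0.0853
```

```bash
python3 - <<'E'
from look import *
o,p,K,R,t=look("w24",["tealight"]);print(o["tool_rot"])
im=cv2.imread("pics/w24.png")
ring(im,K,R,t,[.5375,-.4007,.020],.019,(0,0,255))
cv2.imwrite("pics/w24.png",im)
E
```

```text
tool [ 0.5286 -0.3873  0.1188] yaw 75.9 t 28.8
tealight [282, 188, 326, 237] 0.61
[-0.38612806 -3.11361662 -0.00536387]
```

View pics/w24.png

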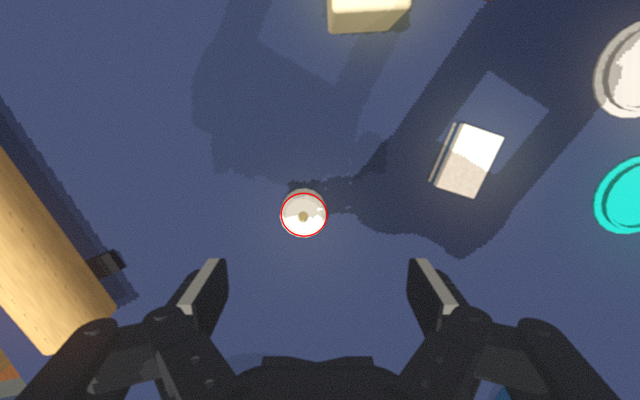

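>>> step_arm --pt "1 0.009 -0.013 -0.03 0" --pt "1 0 0 -0.03 0" --pt "1 0 0 -0.02 0" --pt "1 0 0 0 0" --pt "1 0 0 0 0"

```text
t: 29.52
tool_pos: [0.5433, -0.3976, 0.0426]
tool_rot: [0.374, 3.116, -0.003]
contact_force: [0.4, 0.4, -0.4]
opening: 0.0853
```

```bash
python3 - <<'E'
from look import *
o,p,K,R,t=look("w25",["tealight"]);print(o["tool_rot"])
im=cv2.imread("pics/w25.png")
ring(im,K,R,t,[.5375,-.4007,.020],.019,(0,0,255))
cv2.imwrite("pics/w25.png",im)
E
```

```text
tool [ 0.5433 -0.3976  0.0426] yaw 76.3 t 29.52
tealight [277, 192, 342, 264] 0.93
[ 3.73536842e-01  3.11562530e+00 -2.69308891e-03]
```

View pics/w25.png

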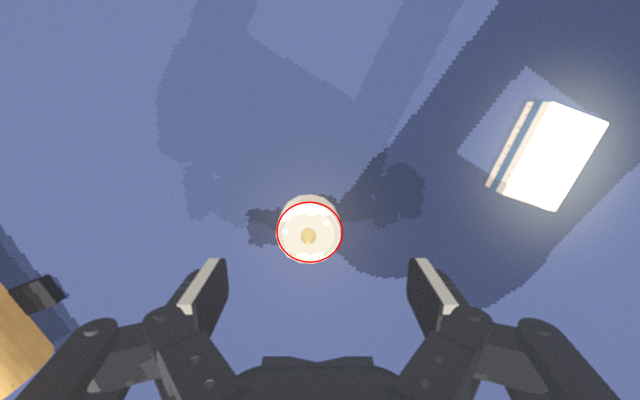

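>>> step_arm --pt "1 -0.006 -0.003 -0.018 0" --pt "1 0 0 -0.014 0" --pt "1 0 0 0 0" --pt "1 0 0 0 0"

```text
t: 30.12
tool_pos: [0.5368, -0.4015, 0.0095]
tool_rot: [0.375, 3.114, -0.004]
contact_force: [-0.5, -0.7, 0.2]
opening: 0.0853
```

>>> step_arm --pt "0.65 0 0 0 0" --pt "0.3 0 0 0 0" --pt "0.3 0 0 0 0" --pt "0.3 0 0 0 0" --pt "0.3 0 0 0 0" --pt "0.3 0 0 0 0" --pt "0.3 0 0 0 0" --newtons 20

```text
t: 31.0
tool_pos: [0.5376, -0.4021, 0.0108]
tool_rot: [0.374, 3.113, -0.006]
contact_force: [-0.9, 0.1, 0.2]
opening: 0.0356
```

```bash
python3 - <<'E'
from look import *
o,p,K,R,t=look("w26",["tealight"]);print(o["tool_rot"],o["opening"])
E
```

```text
tool [ 0.5376 -0.4021  0.0108] yaw 76.3 t 31.0
tealight [282, 218, 356, 304] 0.89
[ 0.37423018  3.11255843 -0.00613766] 0.03564576823203416
```

View pics/w26.png

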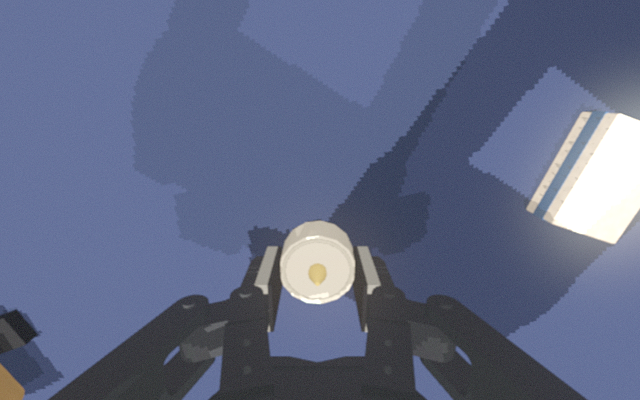

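>>> step_arm --pt "0.3 0 0 0.02 0" --pt "0.3 0 0 0.04 0" --pt "0.3 0 0 0.05 0" --pt "0.3 -0.008 0.05 0 0" --pt "0.3 -0.009 0.055 0 0" --pt "0.3 -0.009 0.055 0 0" --pt "0.3 -0.008 0.05 0 0" --pt "0.3 -0.006 0.03 0 0" --pt "0.3 0 0 0 0" --pt "0.3 0 0 0 0"

```text
t: 32.35
tool_pos: [0.4997, -0.1588, 0.1408]
tool_rot: [0.374, 3.093, -0.019]
contact_force: [0.4, -0.3, -1.2]
opening: 0.0362
```

```bash
python3 - <<'E'
from look import *
o,p,K,R,t=look("w27",["tealight"]);print(o["tool_rot"],o["opening"])
im=cv2.imread("pics/w27.png");tp=o["tool_pos"]
ring(im,K,R,t,[.491,-.118,.003],.036,(0,0,255))
ring(im,K,R,t,[tp[0],tp[1],tp[2]+.01],.019,(0,255,0))
cv2.imwrite("pics/w27.png",im)
E
```

```text
tool [ 0.4997 -0.1588  0.1408] yaw 76.2 t 32.35
tealight [282, 220, 358, 302] 0.98
[ 0.37404587  3.0927306  -0.01916826] 0.036153317558401794
```

View pics/w27.png

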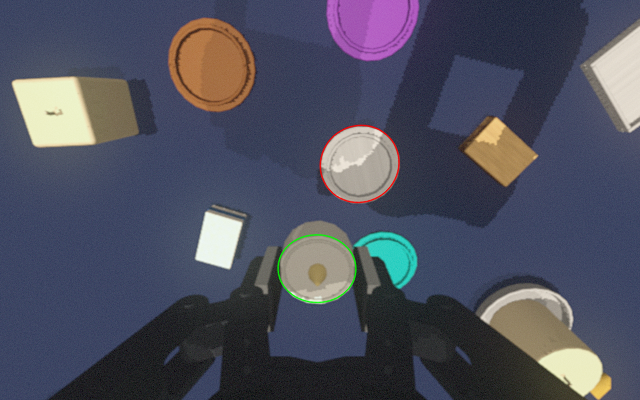

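>>> step_arm --pt "0.3 -0.009 0.04 -0.02 0" --pt "0.3 0 0 -0.04 0" --pt "0.3 0 0 -0.035 0" --pt "0.3 0 0 0 0" --pt "0.3 0 0 0 0"

```text
t: 33.08
tool_pos: [0.4934, -0.1237, 0.0465]
tool_rot: [0.386, 3.087, -0.022]
contact_force: [0.0, -1.2, 0.0]
opening: 0.0357
```

```bash
python3 - <<'E'
from look import *
o,p,K,R,t=look("w28");print(o["tool_rot"],o["opening"])
im=cv2.imread("pics/w28.png");tp=o["tool_pos"]
ring(im,K,R,t,[.491,-.118,.003],.036,(0,0,255))
ring(im,K,R,t,[tp[0],tp[1],tp[2]+.01],.019,(0,255,0))
cv2.imwrite("pics/w28.png",im)
E
```

```text
tool [ 0.4934 -0.1237  0.0465] yaw 75.7 t 33.08
[ 0.38593797  3.08685027 -0.02166778] 0.035670097114173877
```

View pics/w28.png

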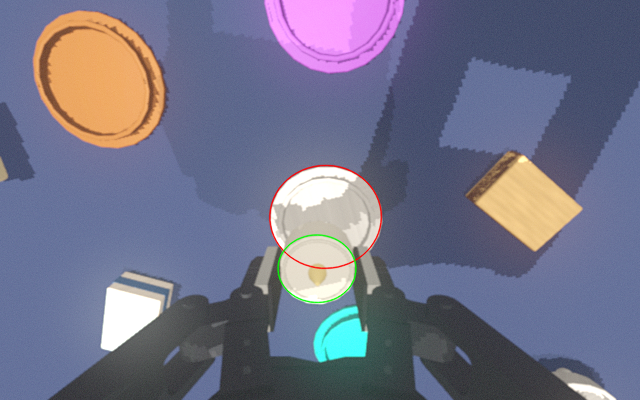

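>>> step_arm --pt "0.3 -0.002 0.005 -0.015 0" --pt "0.3 0 0 -0.012 0" --pt "0.3 0 0 0 0" --pt "0.3 0 0 0 0"

```text
t: 33.62
tool_pos: [0.4929, -0.1192, 0.0203]
tool_rot: [0.386, 3.082, -0.023]
contact_force: [-0.7, -0.5, 0.0]
opening: 0.0356
```

>>> step_arm --pt "0.3 -0.001 0.001 -0.003 0" --pt "0.3 0 0 0 0"

```text
t: 33.88
tool_pos: [0.4922, -0.1182, 0.0175]
tool_rot: [0.386, 3.082, -0.024]
contact_force: [-0.8, -0.7, 0.5]
opening: 0.0354
```

>>> step_arm --pt "0.3 0 0 -0.0015 0" --pt "0.3 0 0 0 0"

```text
t: 34.12
tool_pos: [0.4924, -0.1183, 0.0163]
tool_rot: [0.385, 3.081, -0.024]
contact_force: [-0.4, 0.4, -0.9]
opening: 0.0358
```

```bash
python3 f.py
```

```text
[ 0.17259778 -0.05134089 -0.09908537] [ 0.49252935 -0.11835849  0.01640841]
```

>>> step_arm --pt "0.3 0 0 -0.0015 0" --pt "0.3 0 0 0 0"

```text
t: 34.58
tool_pos: [0.4927, -0.1184, 0.015]
tool_rot: [0.385, 3.081, -0.024]
contact_force: [0.9, 0.3, -0.9]
opening: 0.0356
```

```bash
python3 f.py
```

```text
[ 0.39508378  0.09195563 -0.29565107] [ 0.49264124 -0.11840184  0.01500351]
```

>>> step_arm --pt "0.3 0 0 -0.001 0" --pt "0.3 0 0 0 0"

```text
t: 35.02
tool_pos: [0.4931, -0.1185, 0.0146]
tool_rot: [0.385, 3.08, -0.024]
contact_force: [-0.8, -0.5, 1.4]
opening: 0.0355
```

```bash
python3 f.py
```

```text
[-0.90203788  0.25583949  2.2920698 ] [ 0.49314487 -0.11854923  0.01456581]
```

Contact (about +2 N). Release, rise.

>>> step_arm --pt "0.5 0 0 0 0" --pt "0.6 0 0 0 0" --pt "0.7 0 0 0 0" --pt "0.85 0 0 0.02 0" --pt "1 0 0 0.04 0" --pt "1 0 0 0.05 0" --pt "1 0 0 0.03 0" --pt "1 0 0 0 0" --pt "1 0 0 0 0"

```text
t: 36.35
tool_pos: [0.4902, -0.1175, 0.1552]
tool_rot: [0.386, 3.084, -0.023]
contact_force: [-0.6, -0.1, -0.1]
opening: 0.0853
```

```bash
python3 - <<'E'
from look import *
o,p,K,R,t=look("w29");print(o["tool_rot"])
im=cv2.imread("pics/w29.png")
ring(im,K,R,t,[.491,-.118,.003],.036,(0,0,255))
ring(im,K,R,t,[.493,-.1175,.024],.019,(0,255,0))
cv2.imwrite("pics/w29.png",im)
E
```

```text
tool [ 0.4902 -0.1175  0.1552] yaw 75.7 t 36.35
[ 0.38629559  3.08431993 -0.02272104]
```

View pics/w29.png

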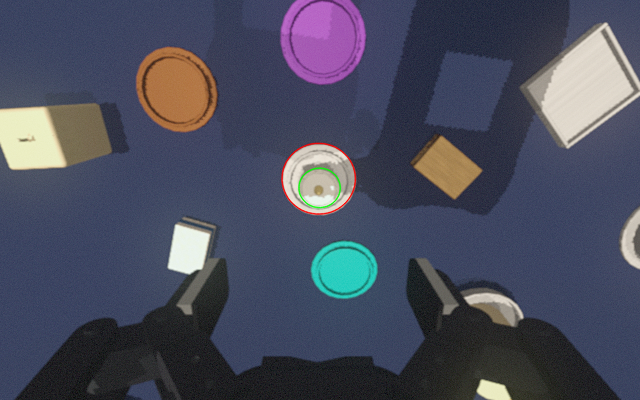

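>>> step_arm --pt "1 -0.02 -0.05 0 2.2" --pt "1 -0.027 -0.055 0 2.1" --pt "1 -0.027 -0.055 0 0" --pt "1 -0.02 -0.035 0 0" --pt "1 0 0 0 0" --pt "1 0 0 0 0"

```text
t: 37.15
tool_pos: [0.3893, -0.3131, 0.144]
tool_rot: [0.263, 3.11, -0.004]
contact_force: [0.4, 0.1, 0.8]
opening: 0.085
```

```bash
cat >> look.py <<'E'
def sq(im,K,R,t,c,a,ang,col):
    e=np.radians(ang)+np.array([1,3,5,7])*np.pi/4;r=a/np.sqrt(2)
    X=np.c_[c[0]+r*np.cos(e),c[1]+r*np.sin(e),c[2]+0*e]
    q=(K@(R@X.T+t[:,None])).T;q=q[:,:2]/q[:,2:]
    cv2.polylines(im,[np.int32(q*8)],True,col,1,cv2.LINE_AA,3)
E
python3 - <<'E'
from look import *
o,p,K,R,t=look("w30",["square_candle"]);print(o["tool_rot"],o["q"])
im=cv2.imread("pics/w30.png")
sq(im,K,R,t,[.389,-.322,.06],.046,-10,(0,0,255))
sq(im,K,R,t,[.389,-.322,0],.046,-10,(0,255,0))
cv2.imwrite("pics/w30.png",im);cv2.imwrite("pics/w30z.png",cv2.resize(im[80:280,200:420],None,fx=3,fy=3))
E
```

```text
tool [ 0.3893 -0.3131  0.144 ] yaw 80.3 t 37.15
square_candle [277, 164, 340, 232] 0.93
square_candle [506, 231, 561, 280] 0.36
[ 0.26280115  3.10979465 -0.00406805] [-0.83332264 -0.19597873  1.99774891  0.01257707  1.32289763 -2.23848734]
```

View pics/w30z.png

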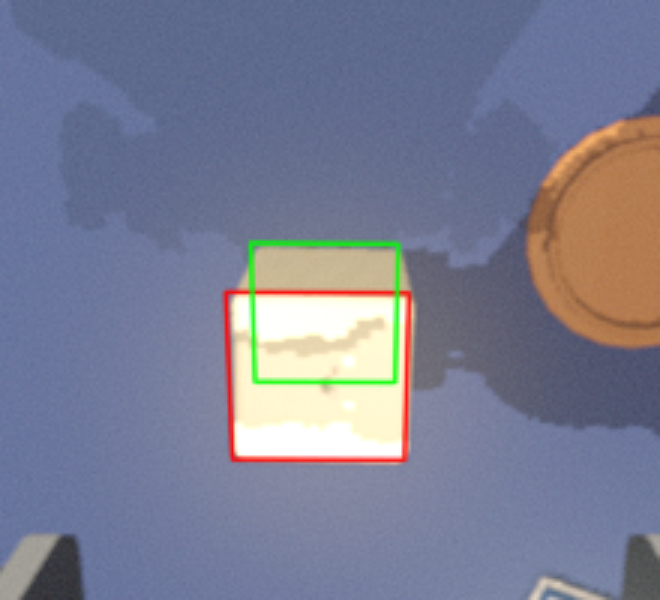

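>>> step_arm --pt "1 0 -0.008 -0.03 0" --pt "1 0 0 -0.03 0" --pt "1 0 0 0 0" --pt "1 0 0 0 0"

```text
t: 37.75
tool_pos: [0.393, -0.3179, 0.0846]
tool_rot: [0.249, 3.108, -0.007]
contact_force: [0.6, -0.7, 0.6]
opening: 0.0855
```

```bash
python3 - <<'E'
from look import *
o,p,K,R,t=look("w31");print(o["tool_rot"])
im=cv2.imread("pics/w31.png")
sq(im,K,R,t,[.389,-.321,.06],.046,-10,(0,0,255))
cv2.imwrite("pics/w31.png",im)
E
```

```text
tool [ 0.393  -0.3179  0.0846] yaw 80.9 t 37.75
[ 0.24858198  3.1082158  -0.00704097]
```

View pics/w31.png

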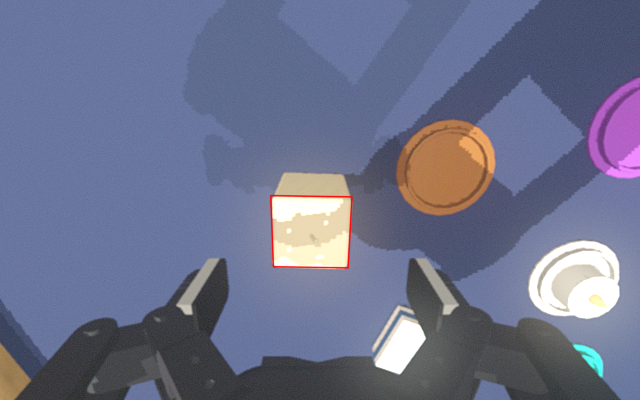

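>>> step_arm --pt "1 -0.004 -0.003 -0.03 -0.9" --pt "1 0 0 -0.03 0" --pt "1 0 0 0 0" --pt "1 0 0 0 0"

```text
t: 38.3
tool_pos: [0.393, -0.3241, 0.0307]
tool_rot: [0.27, 3.097, -0.02]
contact_force: [-0.3, -0.2, -0.9]
opening: 0.0854
```

```bash
python3 - <<'E'
from look import *
o,p,K,R,t=look("w32");print(o["tool_rot"])
im=cv2.imread("pics/w32.png")
sq(im,K,R,t,[.389,-.321,.06],.046,-10,(0,0,255))
cv2.imwrite("pics/w32.png",im)
E
```

```text
tool [ 0.393  -0.3241  0.0307] yaw 80.0 t 38.3
[ 0.27006704  3.09732976 -0.02020363]
```

View pics/w32.png

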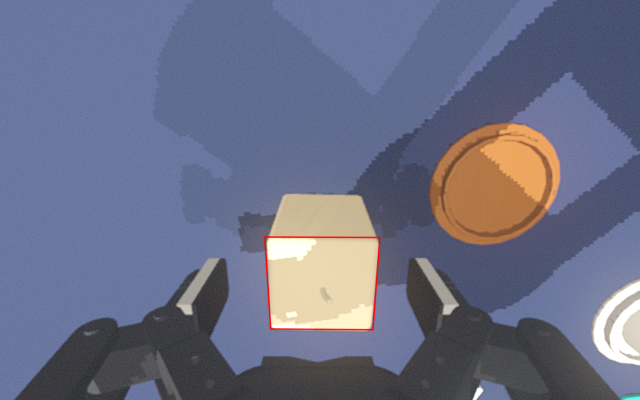

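>>> step_arm --pt "1 -0.003 0.003 -0.008 0" --pt "1 0 0 0 0" --pt "0.3 0 0 0 0" --pt "0.3 0 0 0 0" --pt "0.3 0 0 0 0" --pt "0.3 0 0 0 0" --pt "0.3 0 0 0 0" --pt "0.3 0 0 0 0" --pt "0.3 0 0 0 0" --newtons 45

```text
t: 39.48
tool_pos: [0.3912, -0.3223, 0.0253]
tool_rot: [0.27, 3.094, -0.026]
contact_force: [-0.6, -0.3, 1.0]
opening: 0.0455
```

>>> step_arm --pt "0.3 0 0 0.03 0" --pt "0.3 0 0 0.05 0" --pt "0.3 0 0 0.05 0" --pt "0.3 0.009 0.05 0 5" --pt "0.3 0.009 0.055 0 6" --pt "0.3 0.009 0.055 0 6" --pt "0.3 0.009 0.055 0 6" --pt "0.3 0.009 0.055 0 6" --pt "0.3 0.009 0.055 0 6" --pt "0.3 0.009 0.045 0 3" --pt "0.3 0.003 0.025 0 0" --pt "0.3 0 0 0 0" --pt "0.3 0 0 0 0"

```text
t: 41.1
tool_pos: [0.4534, 0.086, 0.1554]
tool_rot: [-0.783, 3.006, -0.004]
contact_force: [0.4, 1.1, -0.8]
opening: 0.0457
```

```bash
python3 - <<'E'
from look import *
o,p,K,R,t=look("w33");print(o["tool_rot"],o["opening"])
im=cv2.imread("pics/w33.png");tp=o["tool_pos"]
sq(im,K,R,t,[.465,.123,.011],.072,28.7,(0,0,255))
sq(im,K,R,t,[tp[0],tp[1],tp[2]+.035],.046,yaw(o),(0,255,0))
cv2.imwrite("pics/w33.png",im)
E
```

```text
tool [0.4534 0.086  0.1554] yaw 119.2 t 41.1
[-0.78275495  3.0056631  -0.00430977] 0.045732060702310305
```

View pics/w33.png

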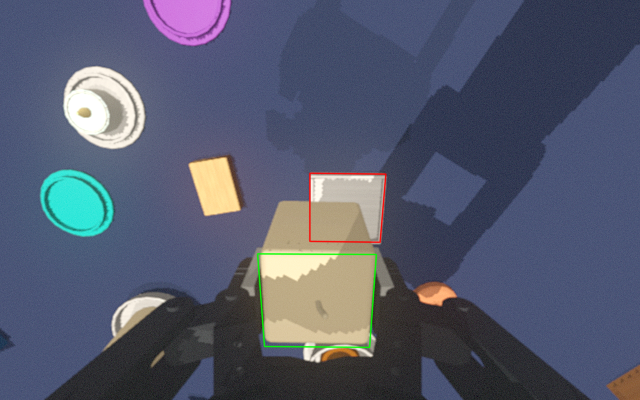

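>>> step_arm --pt "0.3 0.011 0.037 -0.02 -0.5" --pt "0.3 0 0 -0.04 0" --pt "0.3 0 0 -0.03 0" --pt "0.3 0 0 0 0" --pt "0.3 0 0 0 0"

```text
t: 41.78
tool_pos: [0.4669, 0.1185, 0.0658]
tool_rot: [-0.753, 3.008, -0.008]
contact_force: [-0.4, 0.7, -0.7]
opening: 0.0456
```

```bash
python3 - <<'E'
from look import *
o,p,K,R,t=look("w34");print(o["tool_rot"],o["opening"])
im=cv2.imread("pics/w34.png");tp=o["tool_pos"]
sq(im,K,R,t,[.465,.123,.011],.072,28.7,(0,0,255))
sq(im,K,R,t,[tp[0],tp[1],tp[2]+.034],.046,yaw(o),(0,255,0))
sq(im,K,R,t,[tp[0],tp[1],tp[2]-.026],.046,yaw(o),(0,255,0))
cv2.imwrite("pics/w34.png",cv2.resize(im[120:370,180:460],None,fx=2.4,fy=2.4))
E
```

```text
tool [0.4669 0.1185 0.0658] yaw 118.1 t 41.77
[-0.75307866  3.0082247  -0.00779954] 0.0456180436767498
```

View pics/w34.png

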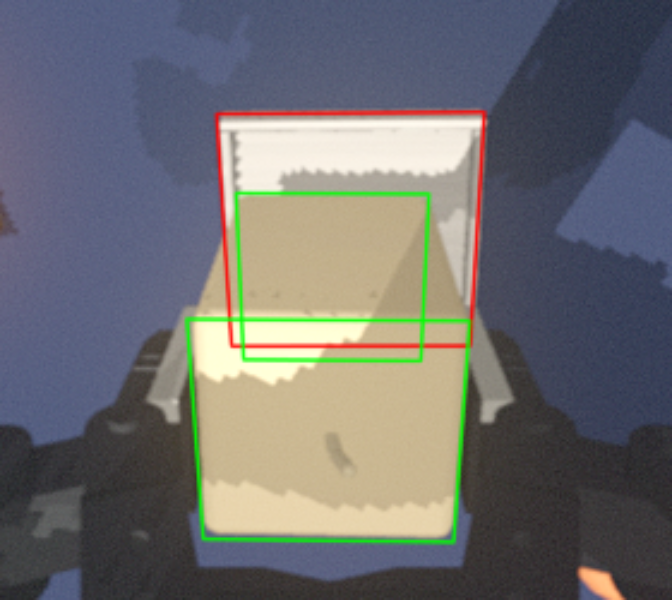

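>>> step_arm --pt "0.3 -0.002 0.005 -0.015 0.6" --pt "0.3 0 0 -0.012 0" --pt "0.3 0 0 0 0" --pt "0.3 0 0 0 0"

```text
t: 42.32
tool_pos: [0.4664, 0.1239, 0.0395]
tool_rot: [-0.768, 3.0, -0.009]
contact_force: [-0.0, 0.7, -1.3]
opening: 0.0458
```

```bash
python3 - <<'E'
from look import *
o,p,K,R,t=look("w35");print(o["tool_rot"],o["opening"],o["contact_force"])
im=cv2.imread("pics/w35.png");tp=o["tool_pos"]
sq(im,K,R,t,[.465,.123,.011],.072,28.7,(0,0,255))
sq(im,K,R,t,[tp[0],tp[1],tp[2]-.026],.046,yaw(o),(0,255,0))
cv2.imwrite("pics/w35.png",cv2.resize(im[120:370,180:460],None,fx=2.4,fy=2.4))
E
```

```text
tool [0.4664 0.1239 0.0395] yaw 118.7 t 42.33
[-0.76838707  2.9998815  -0.00850082] 0.045770135696529546 [-0.01958512  0.67220308 -1.34238631]
```

View pics/w35.png

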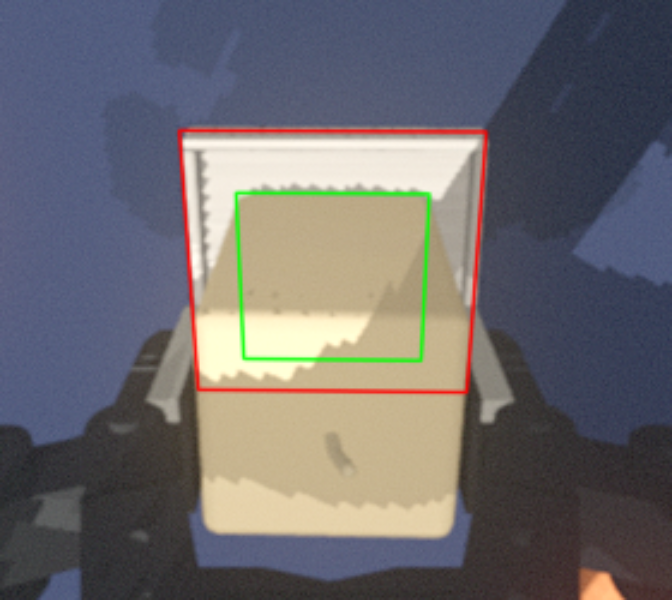

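>>> step_arm --pt "0.3 -0.001 0 -0.005 0" --pt "0.3 0 0 -0.002 0" --pt "0.3 0 0 0 0"

```text
t: 42.75
tool_pos: [0.4656, 0.1239, 0.0325]
tool_rot: [-0.768, 2.999, -0.009]
contact_force: [0.3, -0.2, -0.6]
opening: 0.0457
```

>>> step_arm --pt "0.3 0 0 -0.0015 0" --pt "0.3 0 0 0 0"

```text
t: 43.0
tool_pos: [0.4658, 0.1239, 0.031]
tool_rot: [-0.768, 2.999, -0.009]
contact_force: [-1.5, -0.2, -0.6]
opening: 0.0456
```

```bash
python3 f.py
```

```text
[-0.07966692 -0.01546305 -0.77053172] [0.46590931 0.12392092 0.03118358]
```

>>> step_arm --pt "0.3 0 0 -0.0015 0" --pt "0.3 0 0 0 0"

```text
t: 43.45
tool_pos: [0.4665, 0.1241, 0.0306]
tool_rot: [-0.768, 2.998, -0.009]
contact_force: [-0.8, 0.4, -2.2]
opening: 0.0457
```

```bash
python3 f.py
```

```text
[ 4.87839090e-03 -1.01088052e-04  2.12194200e-01] [0.46653313 0.12405921 0.03050536]
```

In contact. Release and rise.

>>> step_arm --pt "0.65 0 0 0 0" --pt "0.8 0 0 0 0" --pt "0.95 0 0 0 0" --pt "1 0 0 0.03 0" --pt "1 0 0 0.05 0" --pt "1 0 0 0.05 0" --pt "1 0 0 0.03 0" --pt "1 0 0 0 0"

```text
t: 44.65
tool_pos: [0.4643, 0.1237, 0.194]
tool_rot: [-0.768, 3.0, -0.008]
contact_force: [0.8, 0.1, -0.2]
opening: 0.0859
```

```bash
python3 - <<'E'
from look import *
o,p,K,R,t=look("w36")
im=cv2.imread("pics/w36.png")
sq(im,K,R,t,[.465,.123,.011],.072,28.7,(0,0,255))
sq(im,K,R,t,[.465,.124,.065],.046,28.7,(0,255,0))
cv2.imwrite("pics/w36.png",im)
E
```

```text
tool [0.4643 0.1237 0.194 ] yaw 118.7 t 44.65
```

View pics/w36.png

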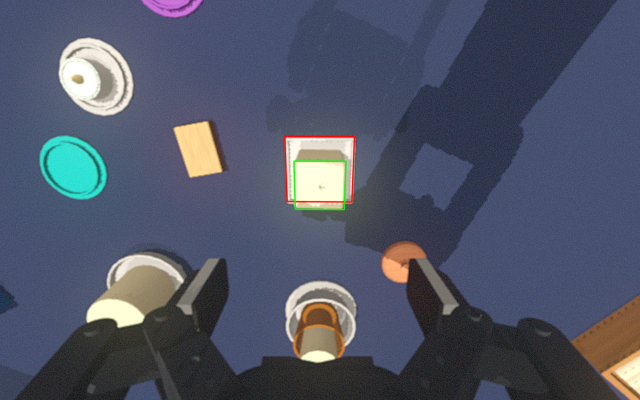

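>>> step_arm --pt "1 -0.01 0.055 0.02 0" --pt "1 -0.015 0.055 0.02 0" --pt "1 -0.02 0.055 0 0" --pt "1 -0.03 0.05 0 0" --pt "1 -0.03 0.05 0 0" --pt "1 -0.03 0.05 0 0" --pt "1 -0.03 0.05 0 0" --pt "1 -0.03 0.05 0 0" --pt "1 0 0 0 0"

```text
t: 45.82
tool_pos: [0.2538, 0.544, 0.2093]
tool_rot: [-0.768, 3.031, -0.03]
contact_force: [-0.4, -0.5, -0.2]
opening: 0.0854
```

```bash
python3 - <<'E'
from look import *
a=ctrl.get_image("top");b=ctrl.get_image("scene")
cv2.imwrite("pics/ft.png",cv2.resize(a["color"][100:280,200:400,::-1],None,fx=3.3,fy=3.3,interpolation=cv2.INTER_CUBIC))
cv2.imwrite("pics/fs.png",cv2.resize(b["color"][130:300,260:430,::-1],None,fx=3.4,fy=3.4,interpolation=cv2.INTER_CUBIC))
E
```

```text
(no output)
```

View pics/ft.png

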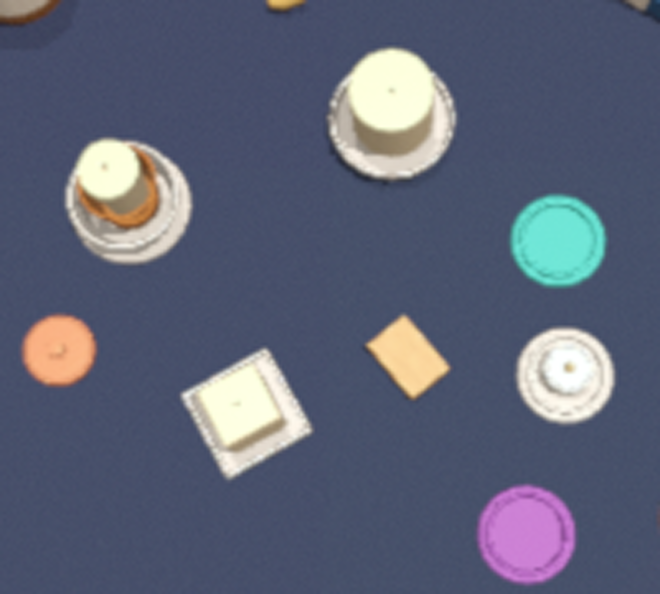

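View pics/fs.png

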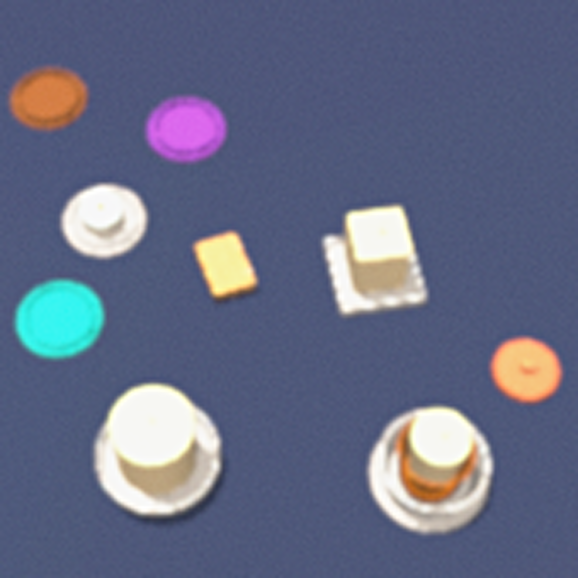

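```bash
python3 - <<'E'
from look import *
for n,(u,v) in (("top",(200+108.5/3.3-.35,100+170/3.3-.35)),("scene",(260+441/3.4-.35,130+438/3.4-.35))):
    p=ctrl.get_image(n);print(n,ray(p["camera_matrix"],p["R"],p["t"],u,v,.086))
E
```

```text
top [0.63430728 0.21520809 0.086     ]
scene [0.63600616 0.21658256 0.086     ]
```

Both views place the taper's top at (0.635, 0.216), directly over the cup, so it is upright. Handing in.

```bash
python3 -c "
from station import ctrl
print(ctrl.finish_job(),ctrl.get_obs()['t'])"
```

```text
the job is handed in; nothing more can be done
the job is handed in; nothing more can be done
```

The candle display is set up and handed in at about 46 s of the 122 s. I stood the glass cup in the sleeve first and then lowered the taper into it. Both were set down with only a newton or two of contact before I let go. After that I placed the pillar on the plate, the tealight in the white dish and the square candle in the tray, turned to match the tray's sides.

**Last checks:** The final overhead and scene pictures show all five things in their own holders, and the look-alike dishes were not used. The taper's top is within about 2 mm of the spot directly over the cup's centre, so it stands upright. The wrist views after each release matched the expected outlines for the pillar, the tealight and the square candle, and the robot is clear of everything.

**What did not go exactly to plan:**
- The pillar slipped a few millimetres down in the grip when lifted. I gripped it harder, and it was still upright when set down.
- One early wrist measurement of the sleeve was about 6 mm off in x from the overhead one. The cause was a misread rim edge, and closer looks agreed to 1–2 mm.
- One quick check of the cup just after I let it go, using a slightly mismatched picture, put its rim and floor 4 mm apart in x. Later views did not show a lean.
- The tool leaned by up to about 3° during the work.

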